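# Stand the fallen order tablet up and push it home in its cradle

### The arm

A 7-joint arm with a two-finger parallel gripper is mounted at the origin on a cart in front of the work surface, level with it; the furniture and walls round the work are solid. World frame = base frame: x ahead of the robot, y to its left, z up, the work surface at z = 0. Lengths are in m, angles in rad, forces in N, time in s.
With the tool pointing down it reaches from about 0.35 to 0.775 m from the base axis. Payload 3.1 kg.
Tool frame: the origin (TCP) lies between the finger pads; the fingertips stand 11 mm ahead of it and the grasp point (between the pads) lies 8 mm behind it; x points along the fingers, y is the direction in which the jaws open and shut, and the axes are right-handed (so a half turn about x gives the same grasp; the last joint's range is limited). The gripper opens to 85 mm and grips with 20 to 120 N. Pads are 22 mm wide; open, the fingers measure 114 mm over their backs; the gripper's body (76 mm by 85 mm) begins 54 mm behind the grasp point. The pads swing forward as they close: fully open they stand 13 mm farther back than shut.
Start: joints at [1.102, 0.311, 0.014, 1.512, -0.004, 1.319, -0.027], TCP at [0.228, -0.501, 0.222] pointing down, gripper open.
Joint ranges: [-2.7, 2.7], [-0.3, 1.91], [-1.27, 1.3], [0.12, 2.57], [-1.44, 4.58], [0.2, 2.03], [-3.05, 3.05]. Speed limits (rad/s): [2.79, 2.79, 3.14, 3.14, 3.14, 3.14, 3.14].

### API

Orientations are given as [roll, pitch, yaw] about the fixed x, y, z axes, in that order (R = Rz(yaw) Ry(pitch) Rx(roll)).
In Python, from cell import bot, read_camera, get_calibration, nets gives the robot as it stands.
- The arm moves only by the tool arm_command, never from a script. Its argument "plan" is a list of rows, each a list of 6 numbers: the shift along the tool's x, y, z in mm, then the turn, a rotation vector about the tool's x, y, z in rad. In form: [[dx, dy, dz, rx, ry, rz], ...]. A call has exactly 10 rows; each row shifts and turns the pose as measured when the row begins, along the tool's axes as they then stand; what a row does not reach is not made up. A row lasts 1/12 s, in which the tool goes at most 41.7 mm and 7.16 degrees, less where a joint would pass 70% of its speed; a pose out of reach is approached as far as the arm can. A call with a gripper value outside its range is refused whole. "fingers" is the opening, from 0 (shut) to 1 (fully open), set as the call begins (left out, the last holds). The fingers move at their own pace and stop on an object; the grip force is fixed at half the most. Time passes only in rows, so rows that do not move let the fingers close, or fill a call up. It gives the time, the measured TCP pose, the force and the opening at its end, in the units of the state.
- bot.read_state(): the state, without advancing time (a new reading comes with each control period).
- read_camera(name): name is "scene" or "top" or "wrist"; returns (picture, depth): 400x640x3 uint8, red, green, blue; 400x640 float32, m along the optical axis (not along the pixel's ray), 0 where there is no reading.
- get_calibration(name): a dict with "fx", "fy", "cx", "cy" (pixels), "xyz" and "attitude" of the camera in the world. Camera axes: x right, y down, z forward; pixel columns grow to the right and rows downward; lengths in m; the calibration is good to about 2 mm. A picture is of the moment at which its call begins: read the wrist's pose just before it. get_calibration takes no time and is no camera call; for the wrist camera it gives the pose at the moment of the call.
- bot.hand_in(): hands the job in, once; it reports no verdict.
Trained networks look in the newest picture that a camera, given by its name, has taken for a name from the list of things; names that differ only in an ending like _2 or _b are one class to them, and where a whole thing is asked for, a point or a joint stands for the part that bears it (a point fixed in the world has none). Each returns a list of dicts, best first, with "score" (0 to 1); they miss things now and then, are a little off and sometimes report something else, mostly with a low value. They report only what shows in the picture. A call takes as long as a camera call.
- nets.find_in(thing, camera): "point" ([column, row] in pixels, amid what is visible of it).
- nets.outline_of(thing, camera): "pixels" (400x640 bool, what is visible of it) and "point" ([column, row] in pixels, amid what is visible of it).
- nets.mark_of(thing, camera): "point" ([column, row] in pixels: a listed point, or the origin of a listed thing).
The state is a dict: "t": time; "joint_positions": joint angles; "dq": joint speeds; "tau": joint torques, N m; "eef_pos": TCP position; "ee_rot": TCP orientation; "contact_force": force on the tool from outside, world axes, zero at the start; "ft_torque": the same for the moment, N m; "grip_width": opening from 0.0 (shut) to 1.0 (fully open).
Only numpy, scipy, OpenCV 4.12 (cv2) and the standard library are available. Lean on these libraries where they do the work, as an engineer would, in place of code of your own. Each camera call takes 0.05 s, during which the arm holds its last target. There are 200 camera calls.

### The job

The order tablet has been knocked out of its charging cradle and lies on its back: push on its upturned foot until it stands upright again, then push the foot along the counter into the cradle until it is fully home against the back bar. Only push it, do not lift or carry it, and leave the other things on the counter where they are.

Things in the scene. Friction and masses are not known exactly. Their poses are not given: they have to be found in the camera images.
- tablet: order tablet on a weighted stand, one rigid piece, about 0.85 kg, lying on its back. Origin: centre of its foot's underside. Own axes: x from the foot's front edge to its back edge, z up when it stands, screen toward -x. Grey foot 90 (x) x 120 (y) x 16 (z) mm. Lying, its z points about level, away from the robot, and the foot stands almost on edge with its underside toward the robot, top 91 mm up.
- screen (a point): centre of the black tablet's screen. The tablet is 180 wide, 108 high, 12 mm thick, on a 50 mm wide neck at the back of the foot, leaning back 18 degrees; its edges are 36 and 140 mm above the foot's underside. Lying, the screen faces up, 12 to 26 mm above the counter, beyond the foot. A push on the standing tablet higher than about 40 mm can tip it over again.
- toe (a point): middle of the foot's front edge, upper side (own x -45, y 0, z +16 mm), in the lying stand the highest edge. About 3 N on the foot's upper side (which faces away from the robot) near this edge, pushed toward the robot, turns the stand up about its heel; once turned some 40 degrees it drops onto its foot by itself.
- heel (a point): middle of the foot's lower back edge (own x +45, y 0, z 0 mm); on the counter both lying and standing, and the edge that the stand turns about. It touches the cradle's back bar when home.
- heel_left (a point): left end of the foot's lower back edge (own x +45, y +60, z 0 mm)
- heel_right (a point): right end of the foot's lower back edge (own x +45, y -60, z 0 mm)
- cradle: charging cradle: low black U-shaped frame fixed to the counter, open toward the robot, without a floor. Origin: on the counter, middle of the back bar's front face. x points into the cradle (away from the robot), z up. Back bar 24 mm high; side rails 20 mm high, 129 mm apart inside (4.5 mm play each side of the foot), from the back bar to x = -58 mm.
- mouth (a point): middle of the cradle's mouth, on the counter (cradle x -89, y 0 mm): from x = -58 mm to here the rails flare outward, so that the mouth is about 157 mm wide
- tape_roll: roll of brown tape, 92 mm across, 48 mm high; loose, to be left alone. Origin: centre of its underside
- dip_cup: small white cup, 76 mm across, 47 mm high; loose, to be left alone. Origin: centre of its underside
- marker: red and white marker pen, 135 mm long, 16 mm thick, lying; loose, to be left alone. Origin: centre of its underside
- mouse: computer mouse, 109x66x38 mm; loose, to be left alone. Origin: centre of its underside
- order_pad: purple spiral notebook, 140x99x14 mm; loose, to be left alone. Origin: centre of its underside
- calculator: calculator, 125x78x16 mm; loose, to be left alone. Origin: centre of its underside
- sauce_bottle: yellow squeeze bottle, 62 mm across, 206 mm high; loose, to be left alone. Origin: centre of its underside
- rice_bowl: beige cup, 93 mm across, 64 mm high; loose, to be left alone. Origin: centre of its underside

How it is judged:
On the way, in this order (a step that is already met when the one before it is completed fails the run):
1. the tablet stands upright on its foot, at rest, still outside the cradle (angle between tablet's own z axis and vertical below 0.08 rad and x of heel in the frame of cradle below -0.03 m and linear speed of tablet below 0.03 m/s and angular speed of tablet below 0.3 rad/s), for 0.2 s.
2. the foot has been pushed home in the cradle (x of heel in the frame of cradle between -0.007 and 0.006 m and y of heel in the frame of cradle between -0.009 and 0.009 m and angle between the x axis of tablet and the x axis of cradle, either way round below 0.09 rad and angle between tablet's own z axis and vertical below 0.08 rad and height (world z) of heel below 0.005 m and height (world z) of toe below 0.025 m), for 0.2 s.
At the end, for the whole second after the job is handed in: The tablet stands upright (within 0.08 rad) on the counter at rest, square in the cradle (within 0.09 rad and 9 mm of its centre line), its heel no more than 7 mm from the back bar (all of step 2 and linear speed of tablet below 0.03 m/s and angular speed of tablet below 0.3 rad/s); the robot touches nothing.
It fails at once if the tablet is lifted: an end of its heel edge more than 20 mm above the counter (height (world z) of any of heel_left, heel_right above 0.02 m).
It fails at once if another thing on the counter is moved by more than 30 mm (distance of any of tape_roll, dip_cup, marker, mouse, order_pad, calculator, sauce_bottle, rice_bowl from where it was at the start of the episode above 0.03 m).
It also fails if it takes over 51 s, if anything falls off the work surface, if the arm or the gripper's body presses on something with over 40 N, if the wrist force passes 120 N, or if a joint passes its speed limit or range.

## Working session

There is one attempt and no reset: what is moved stays moved. The work goes in short steps, Python scripts to look and compute and a tool call to move; the robot and the scene stay as the last step left them, time stands still between calls to the robot, and variables do not carry over. Pictures are saved under pics/ and viewed, and the job is handed in when it is done.

Besides the shell and the picture viewer there is one more tool, called after "Emit:" by a JSON object that holds its "fn" and its "kwargs", one argument or row to a line. arm_command: Moves the arm, as the interface text tells. Its arguments: {"type":"object","properties":{"plan":{"type":"array","items":{"type":"array","items":{"type":"number"}}},"fingers":{"type":"number"}},"required":["plan"]}

```bash
ls; mkdir -p pics
cat > h.py <<'E'
import numpy as np, cv2
from scipy.spatial.transform import Rotation as R
from cell import bot, read_camera, get_calibration, nets
def save(n,im): cv2.imwrite('pics/'+n+'.png',im[:,:,::-1])
def T(c):
    a=np.array(c['attitude'],float)
    if a.shape==(3,3): M=a
    elif a.shape==(3,): M=R.from_euler('xyz',a).as_matrix()
    else: M=None
    return M,np.array(c['xyz'])
def ray(c,p):
    M,o=T(c); d=np.array([(p[0]-c['cx'])/c['fx'],(p[1]-c['cy'])/c['fy'],1.]); return o,M@d
def onz(c,p,z=0.):
    o,d=ray(c,p); return o+d*(z-o[2])/d[2]
def cloud(c,dep):
    M,o=T(c); v,u=np.mgrid[:dep.shape[0],:dep.shape[1]]
    P=np.stack([(u-c['cx'])/c['fx']*dep,(v-c['cy'])/c['fy']*dep,dep],-1)
    return P@M.T+o
def proj(c,P):
    M,o=T(c); q=(np.array(P)-o)@M; return q[...,:2]/q[...,2:]*[c['fx'],c['fy']]+[c['cx'],c['cy']]
E
python3 - <<'E'
from h import *
for n in ['scene','top']:
    c=get_calibration(n); print(n,c)
    im,d=read_camera(n); save(n+'0',im); np.save(n+'0.npy',d)
print(bot.read_state())
E
```

```text
pics
scene {'fx': 369.64636388316995, 'fy': 369.64636388316995, 'cx': 326.63233602113866, 'cy': 198.38339361828181, 'xyz': array([-0.57061056, -0.7049888 ,  0.81684952]), 'attitude': array([-2.07069229,  0.00350635, -1.0543266 ])}
top {'fx': 379.7318462865752, 'fy': 379.7318462865752, 'cx': 325.06423297712587, 'cy': 199.4566531225078, 'xyz': array([ 0.46816659, -0.05168149,  1.39932041]), 'attitude': array([-3.03240982e+00,  9.41645742e-04, -1.58786195e+00])}
{'t': 0.1, 'joint_positions': array([ 1.1023315 ,  0.31166765,  0.01398515,  1.51290646, -0.00438721,
        1.31916002, -0.02719651]), 'dq': array([-0.00185904, -0.00277497,  0.00054273, -0.00266819,  0.00041638,
       -0.00032374, -0.00122827]), 'tau': array([ 1.17922125e-03, -3.80857158e+01,  1.46664013e-01, -2.31241661e+01,
        1.21166435e-02,  8.05764575e-03, -1.29720635e-05]), 'eef_pos': array([ 0.22739714, -0.50006089,  0.22081369]), 'ee_rot': array([-1.5238721 ,  1.56868537,  2.04457601]), 'contact_force': array([-0.38840798,  0.79781604,  0.13434571]), 'ft_torque': array([ 0.00146873, -0.03196476, -0.01116526]), 'grip_width': 1.00096419023689}
```

View pics/scene0.png

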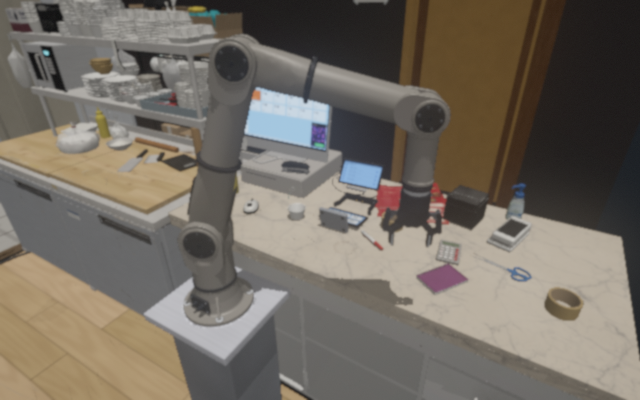

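View pics/top0.png

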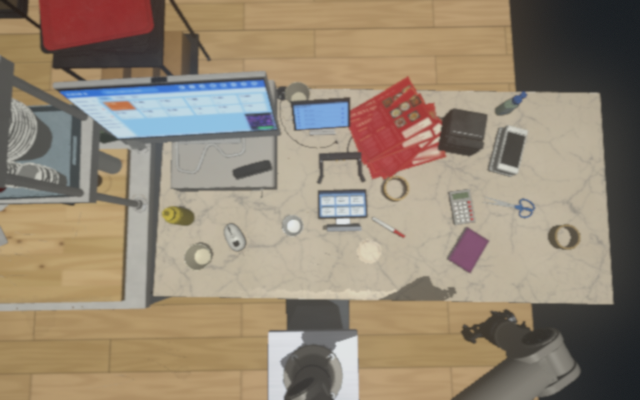

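Run:
```python
from h import *
c=get_calibration('top')
read_camera('top')
for n,z in [('tablet',0),('heel',0),('toe',.09),('heel_left',0),('heel_right',0),('screen',.02),('cradle',0),('mouth',0)]+[(k,0) for k in 'tape_roll dip_cup marker mouse order_pad calculator sauce_bottle rice_bowl'.split()]:
    r=nets.mark_of(n,'top')
    print(n,[(np.round(x['point'],1),round(x['score'],2),np.round(onz(c,x['point'],z),4)[:2]) for x in r[:2]])
```

```text
tablet [(array([343. , 227.4]), 0.69, array([ 0.5171, -0.1172]))]
heel [(array([343.6, 226.9]), 0.58, array([ 0.5189, -0.1194]))]
toe [(array([344.3, 226.6]), 0.82, array([ 0.5166, -0.1175]))]
heel_left [(array([328.1, 230. ]), 0.65, array([ 0.5085, -0.0622]))]
heel_right [(array([359.3, 226.8]), 0.78, array([ 0.5182, -0.1771]))]
screen [(array([345.9, 202. ]), 0.55, array([ 0.6087, -0.1289]))]
cradle [(array([343.1, 158.8]), 0.74, array([ 0.7738, -0.1232]))]
mouth [(array([344.5, 227.1]), 0.49, array([ 0.5181, -0.1227]))]
tape_roll [(array([395.9, 191.9]), 0.58, array([ 0.6453, -0.3165]))]
dip_cup [(array([293.6, 227. ]), 0.59, array([0.5216, 0.0645]))]
marker [(array([388. , 228.5]), 0.73, array([ 0.5102, -0.2824]))]
mouse [(array([233.7, 238.5]), 0.91, array([0.4833, 0.2844]))]
order_pad [(array([466.7, 250.2]), 0.96, array([ 0.4263, -0.567 ]))]
calculator [(array([464.4, 207.3]), 0.74, array([ 0.5835, -0.5676]))]
sauce_bottle [(array([186.1, 219.1]), 0.56, array([0.5575, 0.4606]))]
rice_bowl [(array([203.1, 256.3]), 0.71, array([0.4206, 0.3955]))]
```

Run:
```python
from h import *
c=get_calibration('top')
im=cv2.imread('pics/top0.png')
cv2.imwrite('pics/crop0.png',cv2.resize(im[130:260,260:430],None,fx=4.6,fy=4.6,interpolation=cv2.INTER_CUBIC))
s=cv2.imread('pics/scene0.png')
cv2.imwrite('pics/crops0.png',cv2.resize(s[150:270,280:460],None,fx=4.4,fy=4.4,interpolation=cv2.INTER_CUBIC))
P=cloud(c,np.load('top0.npy'))
np.set_printoptions(linewidth=220,suppress=True,precision=0)
for v in range(150,236,2):
    print(v,int(P[v,342,0]*1000),(P[v,312:376:3,2]*1000).round())
print((P[200,312:376:3,1]*1000))
```

```text
150 807 [ 0.  5.  2. -2. -3.  2. -2.  4.  0. -2. -1. -3. 15.  5.  6.  0.  7. 10. 12.  9.  3. 11.]
152 794 [ 2.  2.  0.  2.  4. -2.  2.  7. -0. 21. 25. 25. 28. 22. 26. 22. 19.  8.  4. 11. 11.  8.]
154 787 [-7. -2. -3. 25. 24. 18. 27. 28. 20. 27. 20. 27. 26. 27. 20. 26. 20.  8.  5. 13. 11.  4.]
156 779 [ 1.  1.  0. 27. 25. 24. 22. 18. 22. 26. 24. 22. 22. 21. 21. 27. 26.  4. 10. 11.  6.  9.]
158 770 [-3.  1. -3. 25. 23. 25. 17. 25. 29. 25. 29. 20. 15. 22. 28. 24. 21.  4.  4.  6. 10.  7.]
160 770 [ 1. -2.  4. 23.  7. 12.  6.  7. 14.  3. -3. -5.  3.  1.  1. -1. 23.  7.  7. 15. 16. 10.]
162 762 [ 1.  6. -2. 26.  1. -0. -3. -3. -3. -4. -5.  3. -1.  0. -0. -2. 18.  3.  7.  7. 11.  1.]
164 754 [-2.  3.  1. 22. -2.  0. -1.  1. -2. -3. -3. -3.  4. -6.  7.  2. 23.  2.  6.  6.  9.  6.]
166 747 [-1.  3.  2. 25.  1. -5.  0. -5.  4.  1. -3.  1. -3. -2.  3.  1. 15.  1. -5.  5.  2.  8.]
168 738 [-4. -5.  2. 11. -2.  2.  5. -3. -3.  1. -0. -1. -1.  3. -3.  2. 23. -2. -3.  4. 10.  6.]
170 730 [-0. -1.  2. 19.  5.  4. -0. -1.  6. -1.  2.  4. -3.  1.  2.  1. 21. -5. -1.  1.  1.  6.]
172 723 [ 4.  2.  2. 2
[... 2767 characters left out ...]
.  7. -4.  1.  1. 67. 70. 70. 78. 79. 74. 84. 84. 86. 83. 88. 88.  3.  6. -0. -1. -2.]
228 511 [-1.  3. -4.  2. -2. 91. 90. 91. 93. 89. 89. 90. 90. 93. 93. 88. 93. -2.  1. -1. -0. -2.]
230 505 [   1.    4.    2.   -2.    6.   86.   89.   84.   88. 1399.   86.   89.   88.   95.   88.   89.   87.    1.    5.    0.   -0.    5.]
232 500 [ 2.  1. -4.  1. -5.  1. -2. -3. -4. -4.  4.  1. -2. -1.  5.  0.  1. -4.  1.  1. -0. -4.]
234 493 [  -1.    3.   -0.    1.   -3.    2.    1.    2.   -2.    3.   -3.   -0.    0.   -3.   -1.    0.   -2. 1399.   -2.   -2.    0.    1.]
[  -4.  -16.  -27.  -38.  -49.  -60.  -71.  -82.  -93. -104. -115. -126. -137. -148. -159. -170. -181. -192. -202. -215. -227. -238.]
```

View pics/crop0.png

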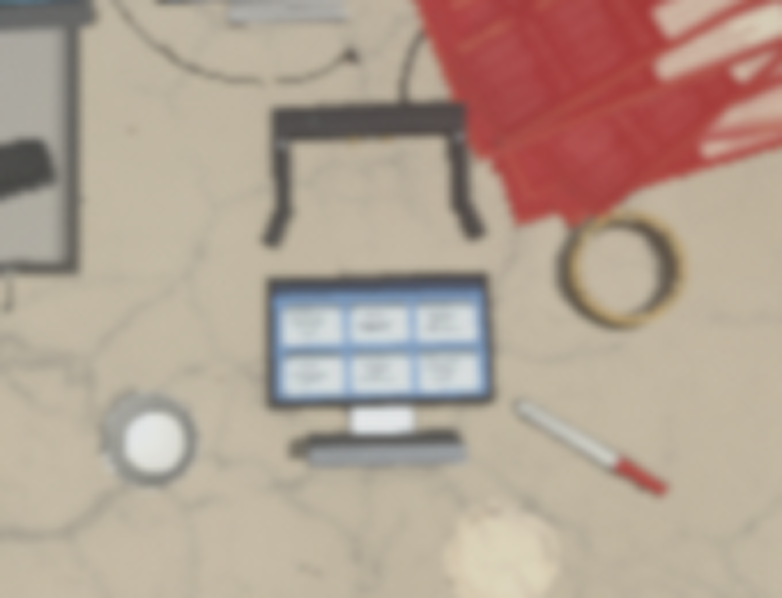

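View pics/crops0.png

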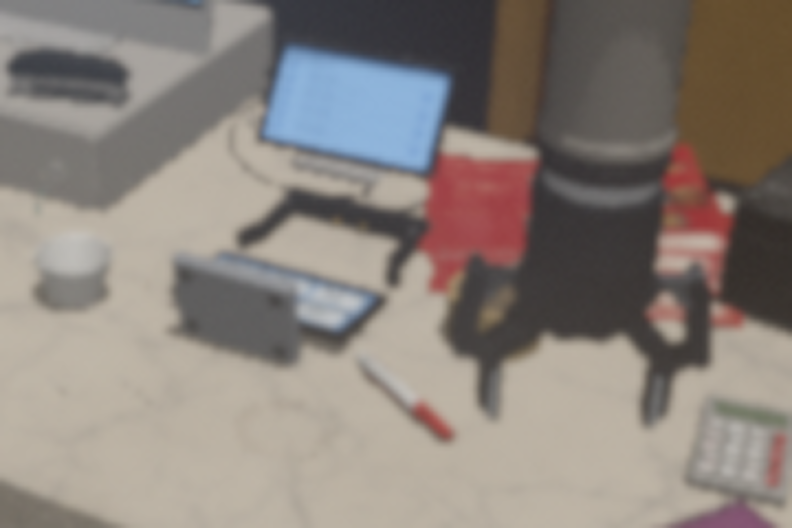

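Run:
```python
from h import *
c=get_calibration('top'); ims=[];ds=[np.load('top0.npy')]
im,d=read_camera('top'); ds.append(d)
for d in ds:
    P=cloud(c,d).reshape(-1,3)
    m=(P[:,2]>.08)&(P[:,2]<.1)&(P[:,0]>.45)&(P[:,0]<.56)&(P[:,1]>-.25)&(P[:,1]<.0)
    Q=P[m]; r=cv2.minAreaRect((Q[:,:2]*1000).astype(np.float32)); print('foot top',len(Q),r,Q.mean(0), np.polyfit(Q[:,1],Q[:,0],1))
    m=(P[:,2]>.012)&(P[:,2]<.032)&(P[:,0]>.56)&(P[:,0]<.665)&(P[:,1]>-.26)&(P[:,1]<.0)
    Q=P[m]; print('screen',cv2.minAreaRect((Q[:,:2]*1000).astype(np.float32)))
    m=(P[:,2]>.017)&(P[:,2]<.035)&(P[:,0]>.74)&(P[:,0]<.83)&(P[:,1]>-.2)&(P[:,1]<-.04)
    Q=P[m]
    for a,b in [(-.17,-.15),(-.15,-.12),(-.12,-.09),(-.09,-.06)]:
        q=Q[(Q[:,1]>a)&(Q[:,1]<b)][:,0]; print('bar',a,np.percentile(q,[1,10,50,90,99]).round(4))
    m=(P[:,2]>.012)&(P[:,2]<.03)&(P[:,0]>.72)&(P[:,0]<.76)&(P[:,1]>-.25)&(P[:,1]<.0)
    Q=P[m]; 
    for s in (Q[Q[:,1]>-.12],Q[(Q[:,1]<-.12)&(Q[:,1]>-.207)]): print('rail',np.percentile(s[:,1],[2,50,98]).round(4), np.polyfit(s[:,0],s[:,1],1).round(3))
c2=get_calibration('scene'); read_camera('scene')
for n,z in [('cradle',0),('mouth',0),('toe',.091),('heel',0),('heel_left',0),('heel_right',0)]:
    r=nets.mark_of(n,'scene')
    print(n,[(np.round(x['point'],1),round(x['score'],2),np.round(onz(c2,x['point'],z),4)[:2]) for x in r[:2]])
s=bot.read_state(); print(R.from_euler('xyz',s['ee_rot']).as_matrix().round(3),s['t'])
```

```text
foot top 168 ((510.6720886230469, -116.6628189086914), (16.52906608581543, 117.9977798461914), 1.619948148727417) [ 0.51031146 -0.11688414  0.0892455 ] [-0.02284935  0.50764073]
screen ((609.2403564453125, -116.76640319824219), (179.73257446289062, 97.0105209350586), 89.23989868164062)
bar -0.17 [0.7699 0.7715 0.7821 0.7929 0.7942]
bar -0.15 [0.7685 0.7716 0.7826 0.7934 0.7947]
bar -0.12 [0.7685 0.7708 0.7815 0.7917 0.7952]
bar -0.09 [0.7683 0.7697 0.7801 0.7912 0.7921]
rail [-0.0477 -0.0419 -0.0361] [-0.017 -0.029]
rail [-0.1912 -0.1836 -0.177 ] [ 0.107 -0.263]
foot top 172 ((510.8226013183594, -116.48129272460938), (16.965682983398438, 117.66674041748047), 1.5439741611480713) [ 0.51041321 -0.1166369   0.08917161] [-0.02229219  0.50781312]
screen ((609.2159423828125, -116.66397094726562), (179.5580596923828, 97.14710235595703), 89.19808197021484)
bar -0.17 [0.7708 0.7716 0.7826 0.7922 0.7943]
bar -0.15 [0.7697 0.772  0.7827 0.7932 0.7946]
bar -0.12 [0.7685 0.7713 0.7826 0.7912 0.795 ]
bar -0.09 [0.768  0.7693 0.7795 0.7905 0.7915]
rail [-0.0477 -0.0419 -0.0361] [-0.013 -0.032]
rail [-0.1942 -0.1841 -0.1772] [ 0.091 -0.252]
cradle [(array([365.3, 203.3]), 0.91, array([ 0.7733, -0.1385]))]
mouth [(array([348.6, 208.1]), 0.65, array([ 0.6982, -0.0923])), (array([390.4, 226.2]), 0.52, array([ 0.6503, -0.3052]))]
toe [(array([333.2, 210. ]), 0.87, array([ 0.5146, -0.1151]))]
heel [(array([330.6, 230.8]), 0.69, array([ 0.5026, -0.1104]))]
heel_left [(array([319.6, 227.4]), 0.91, array([ 0.5025, -0.0597]))]
heel_right [(array([348.8, 233. ]), 0.82, array([ 0.524 , -0.1803]))]
[[ 0.     0.414 -0.91 ]
 [-0.    -0.91  -0.414]
 [-1.     0.     0.   ]] 1.35
```

Emit:
{"fn": "arm_command", "kwargs": {
  "plan": [
    [0, 0, 0, 0.1, 0, 0],
    [0, 0, 0, 0.1, 0, 0],
    [0, 0, 0, 0.1, 0, 0],
    [0, 0, 0, 0.1, 0, 0],
    [0, -30, -26, 0, 0, 0],
    [0, -30, -26, 0, 0, 0],
    [0, -30, -26, 0, 0, 0],
    [0, -30, -26, 0, 0, 0],
    [0, -30, -26, 0, 0, 0],
    [0, -30, -26, 0, 0, 0]
  ],
  "fingers": 1
}}

```text
t: 2.18
eef_pos: [0.3785, -0.3264, 0.2202]
ee_rot: [1.054, 1.56, -2.111]
contact_force: [1.0, -0.4, 0.0]
grip_width: 1.001
```

```bash
cat > st.py <<'E'
from h import *
import sys
s=bot.read_state(); M=R.from_euler('xyz',s['ee_rot']).as_matrix()
print('t',s['t'],'p',s['eef_pos'].round(4),'F',s['contact_force'].round(2),'w',round(s['grip_width'],3)); print(M.round(3).tolist())
if len(sys.argv)>3:
    g=np.array([float(x) for x in sys.argv[1:4]]); yaw=float(sys.argv[4]) if len(sys.argv)>4 else .025
    print('shift tool mm',((g-s['eef_pos'])@M*1000).round(1))
    t=np.array([[0,np.sin(yaw),-np.cos(yaw)],[0,-np.cos(yaw),-np.sin(yaw)],[-1,0,0]])
    print('rot tool',R.from_matrix(M.T@t).as_rotvec().round(3))
E
python3 st.py .545 -.118 .22
```

```text
t 2.1833 p [ 0.3785 -0.3264  0.2202] F [ 1.04 -0.43  0.03] w 1.001
[[-0.006, -0.023, -1.0], [-0.009, -1.0, 0.023], [-1.0, 0.009, 0.005]]
shift tool mm [  -2.6 -212.2 -161.7]
rot tool [-0.048  0.006 -0.009]
```

Emit:
{"fn": "arm_command", "kwargs": {
  "plan": [
    [0, -32, -25, -0.02, 0, 0],
    [0, -32, -25, -0.02, 0, 0],
    [0, -32, -25, 0, 0, 0],
    [0, -32, -25, 0, 0, 0],
    [0, -32, -25, 0, 0, 0],
    [0, -25, -20, 0, 0, 0],
    [0, -15, -10, 0, 0, 0],
    [0, 0, 0, 0, 0, 0],
    [0, 0, 0, 0, 0, 0],
    [0, 0, 0, 0, 0, 0]
  ]
}}

```text
t: 3.02
eef_pos: [0.5414, -0.1041, 0.2188]
ee_rot: [2.04, 1.566, -1.064]
contact_force: [0.3, -0.2, -0.5]
grip_width: 0.999
```

```bash
python3 st.py .545 -.118 .22
```

```text
t 3.0167 p [ 0.5414 -0.1041  0.2188] F [ 0.26 -0.19 -0.54] w 0.999
[[0.002, 0.038, -0.999], [-0.004, -0.999, -0.038], [-1.0, 0.004, -0.002]]
shift tool mm [-1.1 14.  -3.1]
rot tool [ 0.013 -0.002 -0.004]
```

Correct the lateral offset and descend partway, then look.

Emit:
{"fn": "arm_command", "kwargs": {
  "plan": [
    [0, 7, -4, 0.01, 0, 0],
    [0, 7, -3, 0, 0, 0],
    [20, 0, 0, 0, 0, 0],
    [20, 0, 0, 0, 0, 0],
    [20, 0, 0, 0, 0, 0],
    [20, 0, 0, 0, 0, 0],
    [10, 0, 0, 0, 0, 0],
    [0, 0, 0, 0, 0, 0],
    [0, 0, 0, 0, 0, 0],
    [0, 0, 0, 0, 0, 0]
  ]
}}

```text
t: 3.85
eef_pos: [0.5473, -0.1461, 0.1287]
ee_rot: [1.881, 1.551, -1.268]
contact_force: [0.0, 0.4, -0.0]
grip_width: 0.999
```

```bash
python3 st.py .55 -.118 .075
python3 - <<'E'
from h import *
im,d=read_camera('wrist'); save('w1',im); np.save('w1.npy',d)
im,d=read_camera('scene'); s=im[120:270,270:450]; save('s1',cv2.resize(s,None,fx=4,fy=4,interpolation=cv2.INTER_CUBIC))
E
```

```text
t 3.85 p [ 0.5473 -0.1461  0.1287] F [ 0.05  0.43 -0.05] w 0.999
[[0.006, -0.007, -1.0], [-0.019, -1.0, 0.007], [-1.0, 0.019, -0.006]]
shift tool mm [ 53.2 -29.2  -2.2]
rot tool [-0.032 -0.006 -0.019]
```

View pics/w1.png

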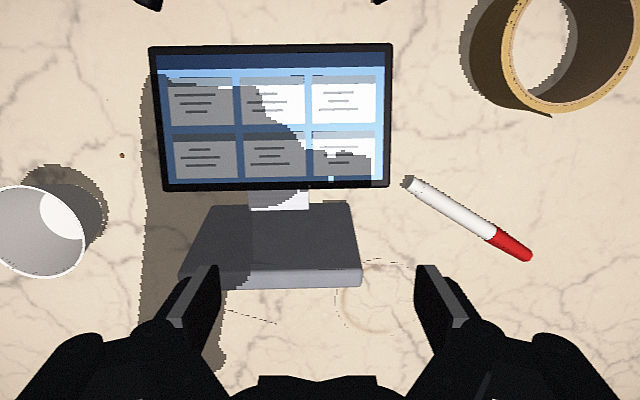

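View pics/s1.png

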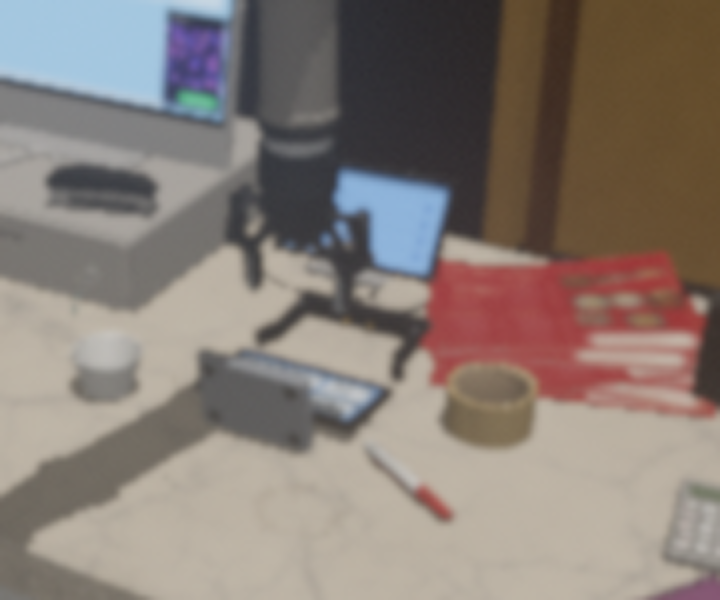

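Emit:
{"fn": "arm_command", "kwargs": {
  "plan": [
    [0, 0, 0, 0, 0, 0],
    [0, 0, 0, 0, 0, 0],
    [0, 0, 0, 0, 0, 0],
    [0, -5, 0, 0, 0, 0],
    [0, -5, 0, 0, 0, 0],
    [0, -5, 0, 0, 0, 0],
    [0, -5, 0, 0, 0, 0],
    [0, -5, 0, -0.01, 0, -0.01],
    [0, 0, 0, -0.01, 0, -0.01],
    [0, 0, 0, 0, 0, 0]
  ]
}}

```text
t: 4.78
eef_pos: [0.5512, -0.1151, 0.1331]
ee_rot: [-2.991, 1.555, 0.172]
contact_force: [0.7, -0.7, -0.1]
grip_width: 1.002
```

```bash
python3 st.py .55 -.118 .075
```

```text
t 4.7833 p [ 0.5512 -0.1151  0.1331] F [ 0.65 -0.74 -0.13] w 1.002
[[0.015, 0.022, -1.0], [0.003, -1.0, -0.022], [-1.0, -0.002, -0.015]]
shift tool mm [58.   3.   2.1]
rot tool [-0.003 -0.015  0.002]
```

Run:
```python
from h import *
s=bot.read_state(); M=R.from_euler('xyz',s['ee_rot']).as_matrix()
c=get_calibration('wrist'); im,d=read_camera('wrist'); save('w2',im); 
P=(cloud(c,d)-s['eef_pos'])@M*1000
np.set_printoptions(suppress=True,linewidth=200)
print(c['xyz'])
for q in [(200,262),(205,275),(185,310),(212,300),(432,268),(455,310),(425,290),(205,330)]: print(q,d[q[1],q[0]],P[q[1],q[0]].round(1))
m=(d>0)&(d<.25)&(np.abs(P[...,1])<60)&(P[...,0]>-40)&(P[...,0]<30)
Q=P[m]; print(len(Q))
for s_ in (1,-1):
    q=Q[Q[:,1]*s_>0]; q=q[np.argsort(-q[:,0])]; print(q[:5].round(1)); print(np.percentile(q[q[:,0]>-30],[1,50,99],axis=0).round(1))
W=cloud(c,d); m=(W[...,2]>.06)&(W[...,2]<.1)&(W[...,0]<.53)&(abs(W[...,1]+.117)<.07)
q=W[m]; print('toe region',len(q)); 
for a in np.arange(-.17,-.06,.02):
    z=q[(q[:,1]>a)&(q[:,1]<a+.02)]; 
    if len(z): print(a.round(2),np.percentile(z,[2,50,98],axis=0).round(4).tolist())
```

```text
[ 0.63306461 -0.11344418  0.28518158]
(200, 262) 0.32090107 [ 132.8 -110.8   77.6]
(205, 275) 0.13512814 [-33.1 -44.8 -11.2]
(185, 310) 0.11410631 [-55.2 -44.6 -11.4]
(212, 300) 0.13941696 [-32.7 -43.3   0.8]
(432, 268) 0.13999471 [-27.8  47.  -11.3]
(455, 310) 0.11397044 [-55.3  45.9 -11.5]
(425, 290) 0.13318454 [-36.6  42.   -6.7]
(205, 330) 0.12935956 [-44.9 -42.9   5.5]
2405
[[-20.6  42.5   3.7]
 [-21.2  42.4   4.3]
 [-21.3  42.3  -1.4]
 [-21.3  42.2  -6.4]
 [-21.4  42.2   2.6]]
[[-29.9  41.8 -11.9]
 [-26.9  42.2  -4.7]
 [-21.4  53.9  10.1]]
[[-20.8 -43.5   3. ]
 [-21.2 -43.5  -5.3]
 [-21.3 -43.5   4.3]
 [-21.4 -43.4  -5.9]
 [-21.5 -43.3  -1.5]]
[[-30.  -54.7 -11.9]
 [-26.8 -43.3  -5. ]
 [-21.5 -42.8  10.1]]
toe region 7702
-0.17 [[0.5039, -0.1696, 0.061], [0.5183, -0.16, 0.0849], [0.5227, -0.1504, 0.0899]]
-0.15 [[0.5038, -0.1496, 0.0612], [0.5182, -0.14, 0.0849], [0.5225, -0.1304, 0.0899]]
-0.13 [[0.5034, -0.1296, 0.0613], [0.518, -0.12, 0.0853], [0.5224, -0.1102, 0.09]]
-0.11 [[0.5034, -0.1095, 0.0608], [0.5179, -0.1001, 0.085], [0.5223, -0.0904, 0.09]]
-0.09 [[0.5033, -0.0896, 0.0613], [0.5176, -0.08, 0.085], [0.522, -0.0704, 0.09]]
-0.07 [[0.5029, -0.0697, 0.0611], [0.5175, -0.0633, 0.0848], [0.5219, -0.0566, 0.0899]]
```

View pics/w2.png

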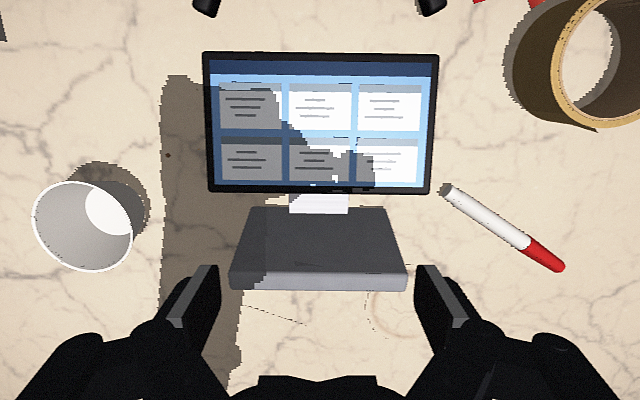

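Emit:
{"fn": "arm_command", "kwargs": {
  "plan": [
    [10, 0, 0, 0, 0, 0],
    [10, 0, 0, 0, 0, 0],
    [10, 0, 0, 0, 0, 0],
    [10, 0, 0, 0, -0.01, 0],
    [10, 0, 0, 0, 0, 0],
    [8, 0, 0, 0, 0, 0],
    [5, 0, 0, 0, 0, 0],
    [0, 0, 0, 0, 0, 0],
    [0, 0, 0, 0, 0, 0],
    [0, 0, 0, 0, 0, 0]
  ]
}}

```text
t: 5.67
eef_pos: [0.5496, -0.1161, 0.06]
ee_rot: [-1.051, 1.567, 2.109]
contact_force: [-0.1, -0.7, 0.1]
grip_width: 1.002
```

```bash
python3 st.py .55 -.118 .055
python3 - <<'E'
from h import *
im,d=read_camera('wrist'); save('w3',im)
im,d=read_camera('scene'); s=im[120:270,270:450]; save('s3',cv2.resize(s,None,fx=4,fy=4,interpolation=cv2.INTER_CUBIC))
E
```

```text
t 5.6667 p [ 0.5496 -0.1161  0.06  ] F [-0.06 -0.68  0.05] w 1.002
[[-0.002, 0.019, -1.0], [0.003, -1.0, -0.019], [-1.0, -0.003, 0.002]]
shift tool mm [ 5.   2.  -0.4]
rot tool [-0.006  0.002  0.003]
```

View pics/w3.png

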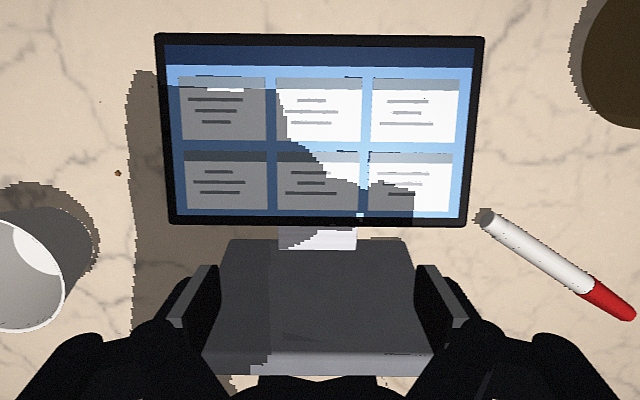

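View pics/s3.png

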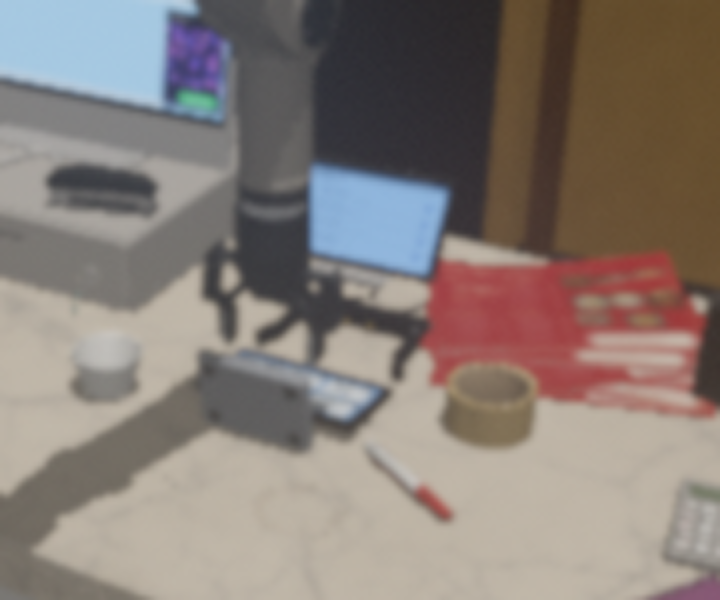

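Run:
```python
from h import *
c=get_calibration('scene')
for z in (.03,.05,.06,.07,.08,.09):
    print(z,proj(c,[[.549,-.067,z],[.549,-.165,z]]).round(1).tolist())
```

```text
0.03 [[326.8, 216.2], [348.3, 222.6]]
0.05 [[326.8, 212.0], [348.5, 218.3]]
0.06 [[326.8, 209.9], [348.5, 216.1]]
0.07 [[326.8, 207.8], [348.6, 213.9]]
0.08 [[326.8, 205.6], [348.7, 211.7]]
0.09 [[326.8, 203.4], [348.7, 209.5]]
```

Emit:
{"fn": "arm_command", "kwargs": {
  "plan": [
    [5, 2, 0, 0, 0, 0],
    [5, 0, 0, 0, 0, 0],
    [4, 0, 0, 0, 0, 0],
    [0, 0, 0, 0, 0, 0],
    [0, 0, 4, 0, 0, 0],
    [0, 0, 4, 0, 0, 0],
    [0, 0, 4, 0, 0, 0],
    [0, 0, 0, 0, 0, 0],
    [0, 0, 0, 0, 0, 0],
    [0, 0, 0, 0, 0, 0]
  ]
}}

```text
t: 6.6
eef_pos: [0.5378, -0.119, 0.0471]
ee_rot: [-2.632, 1.567, 0.528]
contact_force: [-0.1, 0.1, 0.0]
grip_width: 1.002
```

```bash
python3 st.py .53 -.118 .045
python3 - <<'E'
from h import *
im,d=read_camera('wrist'); save('w4',im)
E
```

```text
t 6.6 p [ 0.5378 -0.119   0.0471] F [-0.08  0.1   0.02] w 1.002
[[0.003, 0.019, -1.0], [0.002, -1.0, -0.019], [-1.0, -0.002, -0.003]]
shift tool mm [ 2.1 -1.1  7.8]
rot tool [-0.006 -0.003  0.002]
```

View pics/w4.png

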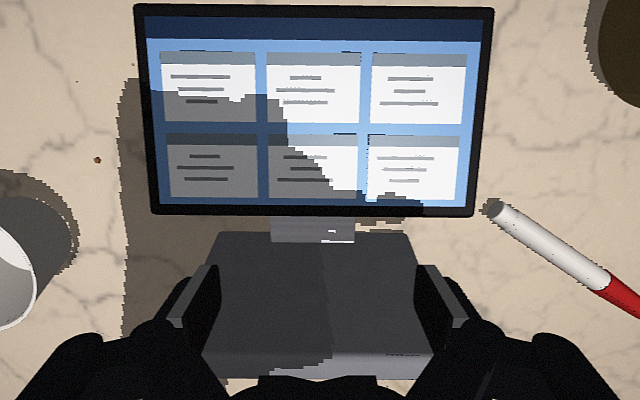

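Emit:
{"fn": "arm_command", "kwargs": {
  "plan": [
    [0, -1, 8, 0, 0, 0],
    [0, 0, 8, 0, 0, 0],
    [0, 0, 8, 0, 0, 0],
    [0, 0, 8, 0, 0, 0],
    [0, 0, 8, 0, 0, 0],
    [0, 0, 8, 0, 0, 0],
    [0, 0, 8, 0, 0, 0],
    [0, 0, 8, 0, 0, 0],
    [0, 0, 8, 0, 0, 0],
    [0, 0, 8, 0, 0, 0]
  ]
}}

```text
t: 7.48
eef_pos: [0.452, -0.1191, 0.0474]
ee_rot: [-2.964, 1.563, 0.197]
contact_force: [-0.6, 0.6, -0.4]
grip_width: 1.001
```

```bash
python3 st.py .43 -.118 .047
python3 - <<'E'
from h import *
im,d=read_camera('wrist'); save('w5',im)
im,d=read_camera('scene'); s=im[120:270,270:450]; save('s5',cv2.resize(s,None,fx=4,fy=4,interpolation=cv2.INTER_CUBIC))
E
```

```text
t 7.4833 p [ 0.452  -0.1191  0.0474] F [-0.59  0.59 -0.45] w 1.001
[[0.008, 0.019, -1.0], [0.002, -1.0, -0.019], [-1.0, -0.001, -0.008]]
shift tool mm [ 0.2 -1.5 22. ]
rot tool [-0.006 -0.008  0.001]
```

View pics/w5.png

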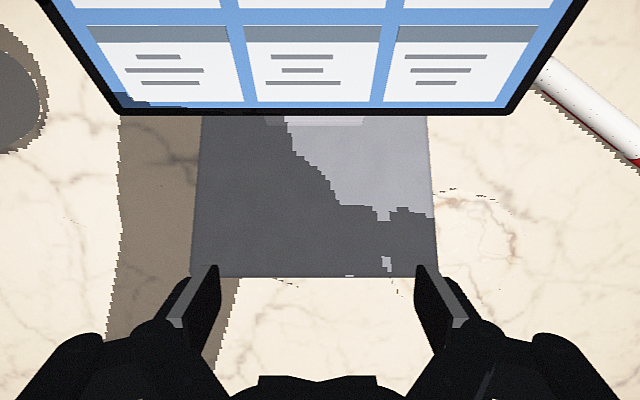

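View pics/s5.png

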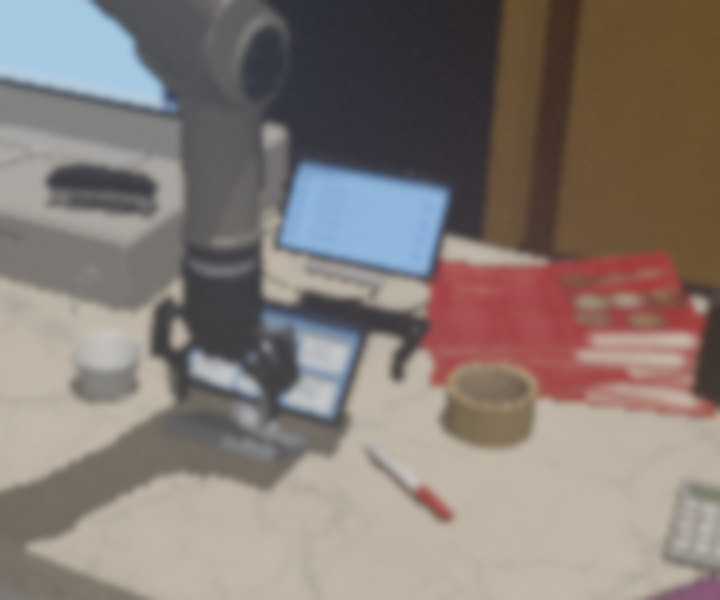

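Run:
```python
from h import *
c=get_calibration('wrist'); im,d=read_camera('wrist'); W=cloud(c,d)
m=(W[...,2]>.008)&(W[...,2]<.024)&(W[...,0]<.52)&(abs(W[...,1]+.117)<.09)
q=W[m]; print(len(q), np.percentile(q[:,2],[5,50,95]))
for a in np.arange(-.17,-.06,.02):
    z=q[(q[:,1]>a)&(q[:,1]<a+.02)]; 
    if len(z): print(a.round(2),np.percentile(z,[1,50],axis=0).round(4).tolist())
for a in (.42,.44,.46):
    z=q[(q[:,0]>a)&(q[:,0]<a+.02)]
    if len(z): print('y',a,np.percentile(z[:,1],[.5,99.5]).round(4))
read_camera('wrist')
for n in ['toe','heel','heel_left','heel_right']:
    print(n,[(np.round(x['point'],1),round(x['score'],2)) for x in nets.mark_of(n,'wrist')[:2]])
```

```text
9627 [0.01818591 0.02105481 0.02371325]
-0.17 [[0.4813, -0.1698, 0.0176], [0.4951, -0.16, 0.0211]]
-0.15 [[0.4806, -0.1498, 0.0175], [0.4948, -0.14, 0.021]]
-0.13 [[0.4807, -0.1297, 0.0176], [0.4943, -0.12, 0.0211]]
-0.11 [[0.4805, -0.1097, 0.0176], [0.4942, -0.1, 0.0211]]
-0.09 [[0.4805, -0.0899, 0.0176], [0.4937, -0.0801, 0.0211]]
-0.07 [[0.478, -0.0698, 0.0171], [0.4931, -0.0633, 0.021]]
y 0.46 [-0.1757 -0.0563]
toe [(array([312.3, 271.7]), 0.94)]
heel []
heel_left []
heel_right []
```

```bash
python3 - <<'E'
from h import *
c=get_calibration('wrist'); im,d=read_camera('wrist'); W=cloud(c,d); print(bot.read_state()['t'],c['xyz'])
for v in range(110,340,8): print(v,W[v,320].round(4),d[v,320].round(4))
E
python3 st.py
```

```text
7.9333 [ 0.5373344  -0.11733696  0.19944009]
110 [ 0.5331 -0.1178  0.1386] 0.0591
118 [ 0.5318 -0.1178  0.1391] 0.059
126 [ 0.5303 -0.1179  0.1375] 0.061
134 [ 0.5284 -0.1179  0.134 ] 0.0649
142 [ 0.5262 -0.118   0.1298] 0.0696
150 [ 0.5223 -0.1182  0.1179] 0.0821
158 [ 0.5172 -0.1184  0.1026] 0.0983
166 [ 0.5085 -0.1188  0.0754] 0.1268
174 [ 0.4896 -0.1196  0.0138] 0.1912
182 [ 0.4852 -0.1197  0.0146] 0.1919
190 [ 0.4805 -0.1198  0.0146] 0.1934
198 [ 0.4761 -0.1199  0.0159] 0.1935
206 [ 0.4706 -0.12    0.0141] 0.1969
214 [ 0.466  -0.1201  0.0151] 0.1975
222 [ 0.4612 -0.1202  0.0155] 0.1985
230 [ 0.4555 -0.1204  0.0141] 0.2017
238 [ 0.4507 -0.1205  0.0149] 0.2024
246 [ 0.4448 -0.1206  0.0137] 0.2055
254 [ 0.4398 -0.1207  0.0144] 0.2064
262 [ 0.4343 -0.1208  0.0142] 0.2083
270 [ 0.4285 -0.121   0.014 ] 0.2103
278 [ 0.4134 -0.1214 -0.0014] 0.2297
286 [ 0.4077 -0.1215 -0.0006] 0.2307
294 [ 0.401  -0.1217 -0.0011] 0.2333
302 [ 0.3937 -0.1219 -0.0023] 0.2367
310 [ 0.3876 -0.122  -0.0018] 0.2382
318 [ 0.3817 -0.1221 -0.0007] 0.2391
326 [ 0.3743 -0.1223 -0.0015] 0.2421
334 [ 0.3678 -0.1224 -0.001 ] 0.2437
t 7.9333 p [ 0.4546 -0.119   0.0477] F [-0.12  0.83 -0.97] w 0.997
[[0.01, 0.02, -1.0], [0.001, -1.0, -0.02], [-1.0, -0.001, -0.01]]
```

Emit:
{"fn": "arm_command", "kwargs": {
  "plan": [
    [0, 0, 6, 0, 0, 0],
    [0, 0, 10, 0, 0, 0],
    [0, 0, 12, 0, 0, 0],
    [0, 0, 14, 0, 0, 0],
    [0, 0, 14, 0, 0, 0],
    [0, 0, 10, 0, 0, 0],
    [0, 0, 4, 0, 0.05, 0],
    [0, 0, 0, 0, 0.05, 0],
    [0, 0, 0, 0, 0.05, 0],
    [0, 0, 0, 0, 0.03, 0]
  ]
}}

```text
t: 8.77
eef_pos: [0.3766, -0.1192, 0.0457]
ee_rot: [-3.135, 1.376, 0.029]
contact_force: [0.4, 0.2, 0.3]
grip_width: 0.998
```

```bash
python3 st.py .375 -.118 .01
python3 - <<'E'
from h import *
c=get_calibration('top'); im,d=read_camera('top'); P=cloud(c,d).reshape(-1,3)
s=im[130:280,260:430]; save('t6',cv2.resize(s,None,fx=4,fy=4,interpolation=cv2.INTER_CUBIC))
for n in ['toe','tablet','heel_left','heel_right']:
    z=.016 if n=='toe' else 0
    print(n,[(np.round(x['point'],1),round(x['score'],2),onz(c,x['point'],z).round(4)[:2]) for x in nets.mark_of(n,'top')[:2]])
im,d=read_camera('wrist'); save('w6',im)
E
```

```text
t 8.7667 p [ 0.3766 -0.1192  0.0457] F [0.44 0.22 0.31] w 0.998
[[0.193, 0.022, -0.981], [0.006, -1.0, -0.022], [-0.981, -0.001, -0.193]]
shift tool mm [34.7 -1.2  8.4]
rot tool [-0.003 -0.194  0.001]
toe [(array([343.8, 253.4]), 0.58, array([ 0.4229, -0.1172]))]
tablet [(array([345.8, 240.2]), 0.73, array([ 0.4701, -0.1264]))]
heel_left [(array([326.7, 227.8]), 0.78, array([ 0.5166, -0.0572]))]
heel_right [(array([362.4, 227.4]), 0.64, array([ 0.5159, -0.1885]))]
```

View pics/w6.png

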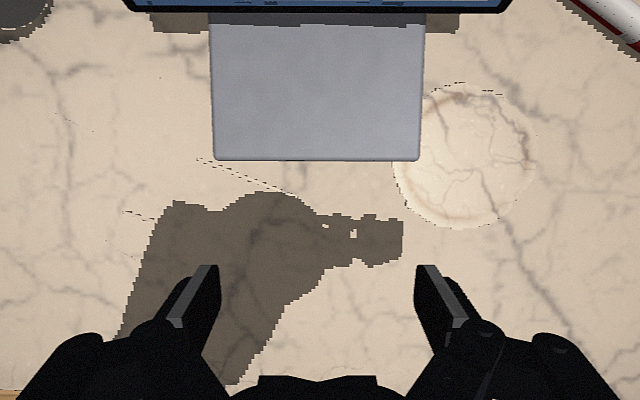

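View pics/t6.png

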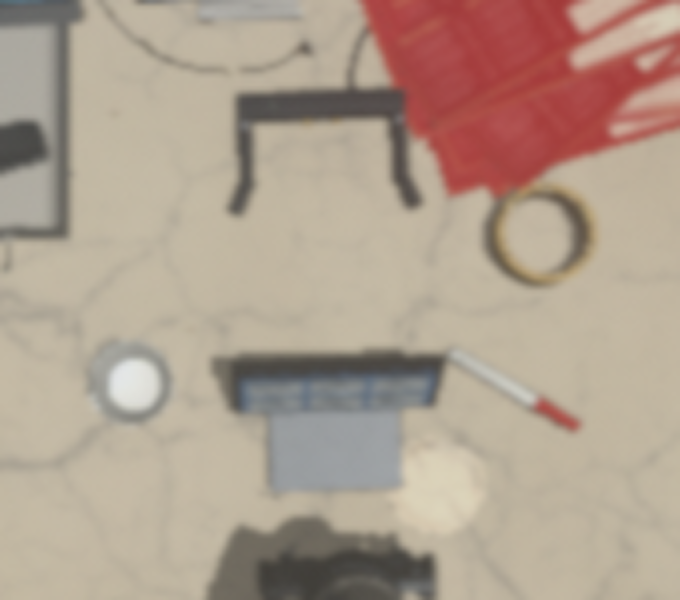

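```bash
python3 - <<'E'
from h import *
c=get_calibration('wrist'); im,d=read_camera('wrist'); W=cloud(c,d)
m=(W[...,2]>.009)&(W[...,2]<.024)&(W[...,0]>.40)&(W[...,0]<.5)&(abs(W[...,1]+.117)<.08)
q=W[m]
F=[];
for a in np.arange(-.17,-.065,.01):
    z=q[(q[:,1]>a)&(q[:,1]<a+.01)]; F.append((a+.005,np.percentile(z[:,0],1)))
F=np.array(F); print('front x = k*y+b',np.polyfit(F[:,0],F[:,1],1).round(4), F[:,1].round(4))
L=[]
for a in np.arange(.43,.49,.01):
    z=q[(q[:,0]>a)&(q[:,0]<a+.01)]; L.append((a+.005,*np.percentile(z[:,1],[.5,99.5])))
L=np.array(L); print(L.round(4)); print('mid y',np.polyfit(L[:,0],(L[:,1]+L[:,2])/2,1).round(4))
ct=get_calibration('top'); print('marker end',onz(ct,(372.5,218.7),.01),'mouthL',onz(ct,(260+237/4,130+208/4),.018),'mouthR',onz(ct,(260+410/4,130+204/4),.018),'barL',onz(ct,(260+238/4,130+95/4),.024),'barR',onz(ct,(260+404/4,130+93/4),.024))
E
python3 st.py .395 -.118 -.008
```

```text
front x = k*y+b [-0.0239  0.4251] [0.429  0.4287 0.4285 0.4283 0.428  0.4278 0.4275 0.4273 0.4271 0.4268
 0.4266]
[[ 0.435  -0.1759 -0.0583]
 [ 0.445  -0.1755 -0.0583]
 [ 0.455  -0.1753 -0.0579]
 [ 0.465  -0.1752 -0.0578]
 [ 0.475  -0.175  -0.0578]
 [ 0.485  -0.1749 -0.0573]]
mid y [ 0.0188 -0.1253]
marker end [ 0.54664271 -0.22534522  0.01      ] mouthL [ 0.68453334 -0.03268551  0.018     ] mouthR [ 0.68551383 -0.19182401  0.018     ] barL [ 0.78902864 -0.03531475  0.024     ] barR [ 0.78826192 -0.18855938  0.024     ]
t 9.1167 p [ 0.38   -0.1195  0.0465] F [ 0.35  0.24 -0.  ] w 1.001
[[0.194, 0.024, -0.981], [0.006, -1.0, -0.023], [-0.981, -0.001, -0.194]]
shift tool mm [56.4 -1.1 -4.2]
rot tool [-0.001 -0.195  0.001]
```

Emit:
{"fn": "arm_command", "kwargs": {
  "plan": [
    [9, -1, 0, 0, 0, 0],
    [10, 0, 0, 0, 0, 0],
    [10, 0, 0, 0, 0, 0],
    [8, 0, 0, 0, 0, 0],
    [6, 0, 0, 0, 0, 0],
    [3, 0, 0, 0, 0, 0],
    [1, 0, 0, 0, 0, 0],
    [0, 0, 0, 0, 0, 0],
    [0, 0, 0, 0, 0, 0],
    [0, 0, 0, 0, 0, 0]
  ]
}}

```text
t: 9.95
eef_pos: [0.3969, -0.1181, 0.0002]
ee_rot: [3.141, 1.371, 0.029]
contact_force: [0.7, -1.0, 0.9]
grip_width: 1.006
```

```bash
python3 st.py .395 -.1185 -.012
python3 - <<'E'
from h import *
im,d=read_camera('scene'); s=im[140:290,250:430]; save('s7',cv2.resize(s,None,fx=4,fy=4,interpolation=cv2.INTER_CUBIC))
im,d=read_camera('wrist'); save('w7',im)
E
```

```text
t 9.95 p [ 3.969e-01 -1.181e-01  2.000e-04] F [ 0.69 -0.99  0.85] w 1.006
[[0.199, 0.029, -0.98], [0.006, -1.0, -0.028], [-0.98, 0.0, -0.199]]
shift tool mm [11.5  0.3  4.3]
rot tool [ 0.004 -0.2    0.   ]
```

View pics/s7.png

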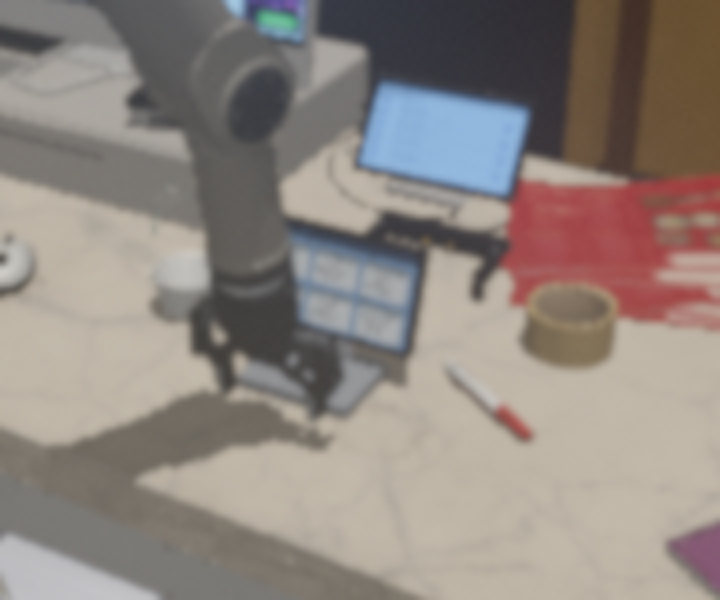

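View pics/w7.png

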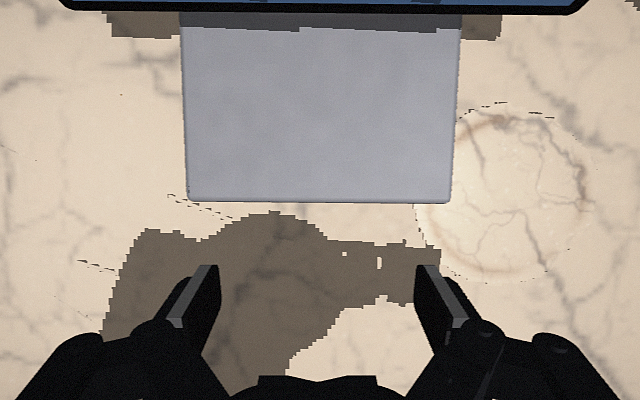

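Emit:
{"fn": "arm_command", "kwargs": {
  "plan": [
    [3, 0, 1, 0, 0, 0],
    [3, 0, 1, 0, 0, 0],
    [2, 0, 1, 0, 0, 0],
    [2, 0, 0, 0, 0, 0],
    [1, 0, 0, 0, 0, 0],
    [0, 0, 0, 0, 0, 0],
    [0, 0, 0, 0, 0, 0],
    [0, 0, 0, 0, 0, 0],
    [0, 0, 0, 0, 0, 0],
    [0, 0, 0, 0, 0, 0]
  ]
}}

```text
t: 10.88
eef_pos: [0.3962, -0.1186, -0.0118]
ee_rot: [3.138, 1.37, 0.024]
contact_force: [0.1, -0.4, 0.2]
grip_width: 1.002
```

```bash
python3 st.py .395 -.1185 -.012
python3 - <<'E'
from h import *
s=bot.read_state(); M=R.from_euler('xyz',s['ee_rot']).as_matrix(); p=s['eef_pos']
for sy in(-1,1):
  for z in (-11,11): print((p+M@np.array([-.021,sy*.05,z/1000])).round(4))
E
```

```text
t 10.8833 p [ 0.3962 -0.1186 -0.0118] F [ 0.05 -0.41  0.24] w 1.002
[[0.2, 0.028, -0.979], [0.005, -1.0, -0.028], [-0.98, 0.001, -0.2]]
shift tool mm [-0.1 -0.1  1.2]
rot tool [ 0.003 -0.201 -0.   ]
[ 0.4014 -0.0684  0.0109]
[ 0.3798 -0.069   0.0065]
[ 0.4042 -0.1683  0.011 ]
[ 0.3826 -0.1689  0.0066]
```

Emit:
{"fn": "arm_command", "kwargs": {
  "plan": [
    [2.5, 0, -5, 0, 0, 0],
    [2.5, 0, -8, 0, 0, 0],
    [1.6, 0, -8, 0, 0, 0],
    [1.6, 0, -8, 0, 0, 0],
    [1.6, 0, -8, 0, 0, 0],
    [1.6, 0, -8, 0, 0, 0],
    [1.6, 0, -8, 0, 0, 0],
    [1.6, 0, -8, 0, 0, 0],
    [1.6, 0, -8, 0, 0, 0],
    [1.6, 0, -8, 0, 0, 0]
  ]
}}

```text
t: 11.72
eef_pos: [0.43, -0.1163, -0.0221]
ee_rot: [-3.044, 1.472, 0.117]
contact_force: [-24.6, 3.1, 41.6]
grip_width: 0.997
```

```bash
cat > foot.py <<'E'
from h import *
s=bot.read_state()
c=get_calibration('wrist'); im,d=read_camera('wrist'); W=cloud(c,d); x0=s['eef_pos'][0]
m=(W[...,2]>.009)&(W[...,2]<.024)&(W[...,0]>x0-.02)&(W[...,0]<x0+.1)&(abs(W[...,1]+.117)<.08)
q=W[m]; print(len(q))
F=[]
for a in np.arange(-.165,-.075,.01):
    z=q[(q[:,1]>a)&(q[:,1]<a+.01)]
    if len(z)>20: F.append((a+.005,np.percentile(z[:,0],1)))
F=np.array(F); k=np.polyfit(F[:,0],F[:,1],1); print('front slope',k.round(4),'front@-.115',np.polyval(k,-.115).round(4), F[:,1].round(4))
L=[]
for a in np.arange(x0+.04,x0+.08,.01):
    z=q[(q[:,0]>a)&(q[:,0]<a+.01)]
    if len(z)>20: L.append((a+.005,*np.percentile(z[:,1],[.5,99.5])))
L=np.array(L); print(L.round(4).tolist()); 
if len(L)>1: print('mid y slope',np.polyfit(L[:,0],(L[:,1]+L[:,2])/2,1).round(4),'mid',((L[:,1]+L[:,2])/2).mean().round(4))
import sys
save(sys.argv[1],im)
E
python3 st.py .48 -.1165 -.014;python3 foot.py w8
```

```text
t 11.7167 p [ 0.43   -0.1163 -0.0221] F [-24.59   3.06  41.63] w 0.997
[[0.098, 0.02, -0.995], [0.012, -1.0, -0.019], [-0.995, -0.01, -0.098]]
shift tool mm [ -3.2   1.1 -50.5]
rot tool [-0.005 -0.098  0.009]
66428
front slope [0.1317 0.4539] front@-.115 0.4387 [0.4186 0.441  0.441  0.4409 0.4408 0.4404 0.4402 0.4399 0.4397]
[[0.475, -0.1741, -0.0574], [0.485, -0.1739, -0.0571], [0.495, -0.1737, -0.057], [0.505, -0.1734, -0.0567], [0.515, -0.1736, -0.0575]]
mid y slope [ 0.008  -0.1194] mid -0.1154
```

View pics/w8.png

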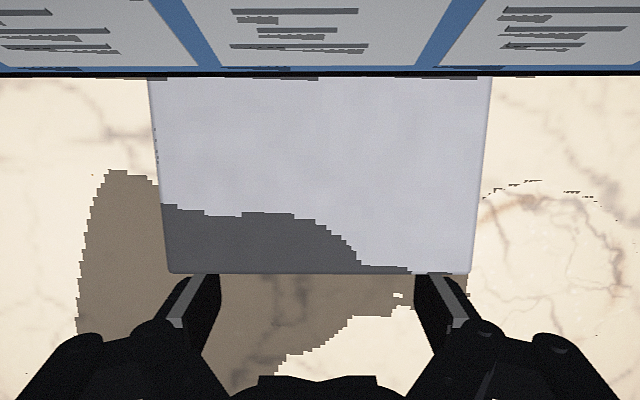

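Emit:
{"fn": "arm_command", "kwargs": {
  "plan": [
    [-6, 0, 2, 0, 0, 0],
    [-4, 0, 2, 0, 0, 0],
    [0, 0, 0, 0, 0.03, 0],
    [0, 0, 0, 0, 0.03, 0],
    [0, 0, 0, 0, 0.03, 0],
    [0, 0, 0, 0, 0, 0],
    [0, 0, 0, 0, 0, 0],
    [0, 0, 0, 0, 0, 0],
    [0, 0, 0, 0, 0, 0],
    [0, 0, 0, 0, 0, 0]
  ]
}}

```text
t: 12.6
eef_pos: [0.4337, -0.1167, -0.0098]
ee_rot: [-3.106, 1.374, 0.057]
contact_force: [-1.8, -0.7, 1.6]
grip_width: 0.996
```

```bash
python3 st.py .48 -.1165 -.012;python3 foot.py w9
```

```text
t 12.6 p [ 0.4337 -0.1167 -0.0098] F [-1.76 -0.7   1.56] w 0.996
[[0.195, 0.022, -0.981], [0.011, -1.0, -0.021], [-0.981, -0.007, -0.195]]
shift tool mm [ 11.2   0.8 -45. ]
rot tool [-0.003 -0.196  0.007]
53302
front slope [0.1191 0.4525] front@-.115 0.4388 [0.4205 0.4407 0.441  0.4409 0.4405 0.4404 0.44   0.4398 0.4396]
[[0.4787, -0.1742, -0.0572], [0.4887, -0.1738, -0.057], [0.4987, -0.1736, -0.0568], [0.5087, -0.1735, -0.0566]]
mid y slope [ 0.0209 -0.1257] mid -0.1153
```

Emit:
{"fn": "arm_command", "kwargs": {
  "plan": [
    [1.2, 0, -5, 0, 0, 0],
    [1.4, 0, -7, 0, 0, 0],
    [1.4, 0, -7, 0, 0, 0],
    [1.4, 0, -7, 0, 0, 0],
    [1.4, 0, -7, 0, 0, 0],
    [1.4, 0, -7, 0, 0, 0],
    [1.4, 0, -7, 0, 0, 0],
    [1, 0, -5, 0, 0, 0],
    [0.6, 0, -3, 0, 0, 0],
    [0, 0, 0, 0, 0, 0]
  ]
}}

```text
t: 13.48
eef_pos: [0.4305, -0.1168, -0.0088]
ee_rot: [-2.991, 1.493, 0.17]
contact_force: [-0.0, 0.5, 1.3]
grip_width: 1.0
```

```bash
python3 st.py .58 -.1145 -.01;python3 foot.py w10
```

```text
t 13.4833 p [ 0.4305 -0.1168 -0.0088] F [-0.05  0.45  1.28] w 1.0
[[0.077, 0.019, -0.997], [0.013, -1.0, -0.019], [-0.997, -0.012, -0.077]]
shift tool mm [  12.7    0.7 -149. ]
rot tool [-0.006 -0.077  0.012]
53129
front slope [0.1104 0.4518] front@-.115 0.4391 [0.4214 0.4416 0.4413 0.4411 0.4408 0.4407 0.4403 0.44   0.4397]
[[0.4755, -0.1741, -0.0574], [0.4855, -0.1739, -0.0572], [0.4955, -0.1737, -0.057], [0.5055, -0.1735, -0.0568], [0.5155, -0.1739, -0.0827]]
mid y slope [-0.2461  0.0039] mid -0.118
```

View pics/w10.png

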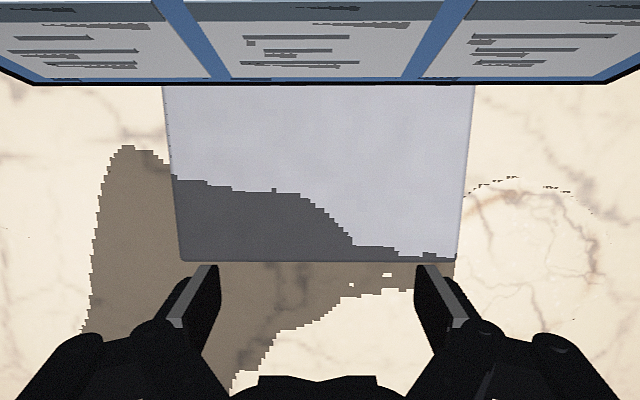

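Emit:
{"fn": "arm_command", "kwargs": {
  "plan": [
    [1, 0, -2, 0, 0.04, 0],
    [1, 0, -4, 0, 0.04, 0],
    [2, 0, -10, 0, 0.03, 0],
    [2, 0, -12, 0, 0.02, 0],
    [2, 0, -12, 0, 0.02, 0],
    [2, 0, -12, 0, 0.02, 0],
    [2, 0, -12, 0, 0.02, 0],
    [2, 0, -12, 0, 0.02, 0],
    [2, 0, -12, 0, 0.02, 0],
    [2, 0, -12, 0, 0.02, 0]
  ]
}}

```text
t: 14.37
eef_pos: [0.4375, -0.1161, -0.0124]
ee_rot: [-2.948, 1.419, 0.205]
contact_force: [-36.6, -2.9, 57.3]
grip_width: 1.002
```

```bash
python3 st.py .58 -.1145 -.01;python3 foot.py w11
```

```text
t 14.3667 p [ 0.4375 -0.1161 -0.0124] F [-36.57  -2.92  57.26] w 1.002
[[0.148, 0.014, -0.989], [0.031, -0.999, -0.009], [-0.988, -0.029, -0.149]]
shift tool mm [  18.8    0.3 -141.3]
rot tool [-0.014 -0.15   0.028]
55938
front slope [0.1069 0.4556] front@-.115 0.4433 [0.4247 0.4465 0.4459 0.4456 0.4452 0.4447 0.4444 0.4441 0.4434]
[[0.4825, -0.1735, -0.0565], [0.4925, -0.173, -0.056], [0.5025, -0.1725, -0.0557], [0.5125, -0.1722, -0.0554]]
mid y slope [ 0.0396 -0.134 ] mid -0.1143
```

View pics/w11.png

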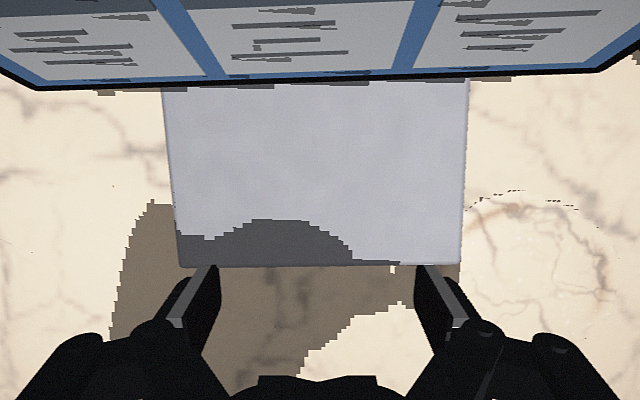

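Emit:
{"fn": "arm_command", "kwargs": {
  "plan": [
    [-5, 0, 2, 0, 0, 0],
    [-5, 0, 2, 0, 0, 0],
    [-5, 0, 4, 0, 0, 0],
    [-3, 0, 4, 0, 0, 0.01],
    [0, 0, 4, 0, 0, 0.01],
    [0, 0, 2, 0, 0, 0],
    [0, 0, 0, 0, 0, 0],
    [0, 0, 0, 0, 0, 0],
    [0, 0, 0, 0, 0, 0],
    [0, 0, 0, 0, 0, 0]
  ]
}}

```text
t: 15.25
eef_pos: [0.4162, -0.1168, 0.0042]
ee_rot: [-3.098, 1.42, 0.055]
contact_force: [-0.6, 0.0, -0.5]
grip_width: 1.0
```

```bash
python3 st.py .58 -.1145 -.01;python3 foot.py w12
python3 - <<'E'
from h import *
s=bot.read_state(); M=R.from_euler('xyz',s['ee_rot']).as_matrix()
c=get_calibration('wrist'); im,d=read_camera('wrist'); P=(cloud(c,d)-s['eef_pos'])@M*1000; W=cloud(c,d)
np.set_printoptions(suppress=True,linewidth=200)
for v in range(256,300,3): print(v,[ (u,P[v,u].round(0).tolist(),int(W[v,u,2]*1000)) for u in (195,208,216,424,440)])
im,d=read_camera('scene'); s=im[140:290,250:430]; save('s12',cv2.resize(s,None,fx=4,fy=4,interpolation=cv2.INTER_CUBIC))
E
```

```text
t 15.25 p [ 0.4162 -0.1168  0.0042] F [-0.63  0.03 -0.53] w 1.0
[[0.15, 0.011, -0.989], [0.008, -1.0, -0.01], [-0.989, -0.007, -0.15]]
shift tool mm [  38.6   -0.4 -159.8]
rot tool [-0.014 -0.151  0.006]
45884
front slope [-0.0411  0.4397] front@-.115 0.4445 [0.4462 0.4459 0.4455 0.4451 0.4448 0.4441 0.4439 0.4434 0.443 ]
[[0.4612, -0.1743, -0.0571], [0.4712, -0.1739, -0.0569], [0.4812, -0.1736, -0.0563], [0.4912, -0.1731, -0.0561], [0.5012, -0.1727, -0.0557]]
mid y slope [ 0.0385 -0.1335] mid -0.115
256 [(195, [6.0, -63.0, 2.0], -1), (208, [4.0, -56.0, 1.0], 0), (216, [5.0, -52.0, 1.0], 0), (424, [5.0, 55.0, 1.0], -1), (440, [5.0, 63.0, 2.0], -1)]
259 [(195, [6.0, -64.0, 4.0], -2), (208, [5.0, -57.0, 3.0], 0), (216, [4.0, -52.0, 3.0], 0), (424, [5.0, 55.0, 3.0], -1), (440, [5.0, 63.0, 3.0], -1)]
262 [(195, [6.0, -64.0, 5.0], -1), (208, [6.0, -57.0, 5.0], -1), (216, [5.0, -53.0, 5.0], 0), (424, [4.0, 55.0, 4.0], -1), (440, [4.0, 63.0, 4.0], 0)]
265 [(195, [4.0, -63.0, 6.0], 0), (208, [-25.0, -46.0, -11.0], 31), (216, [-23.0, -43.0, -10.0], 28), (424, [-25.0, 44.0, -11.0], 30), (440, 
[... 1184 characters left out ...]
0.0, 46.0, -11.0], 45)]
289 [(195, [-42.0, -46.0, -11.0], 47), (208, [-36.0, -43.0, -7.0], 41), (216, [-28.0, -43.0, -1.0], 32), (424, [-35.0, 42.0, -6.0], 38), (440, [-44.0, 45.0, -12.0], 49)]
292 [(195, [-44.0, -45.0, -10.0], 49), (208, [-36.0, -43.0, -5.0], 40), (216, [-28.0, -43.0, 1.0], 31), (424, [-35.0, 42.0, -4.0], 38), (440, [-45.0, 44.0, -11.0], 50)]
295 [(195, [-46.0, -44.0, -11.0], 52), (208, [-37.0, -43.0, -5.0], 41), (216, [-28.0, -43.0, 2.0], 31), (424, [-36.0, 42.0, -4.0], 39), (440, [-46.0, 44.0, -11.0], 51)]
298 [(195, [-48.0, -44.0, -11.0], 53), (208, [-36.0, -44.0, -2.0], 40), (216, [-28.0, -43.0, 3.0], 31), (424, [-37.0, 42.0, -3.0], 40), (440, [-48.0, 43.0, -11.0], 52)]
```

View pics/w12.png

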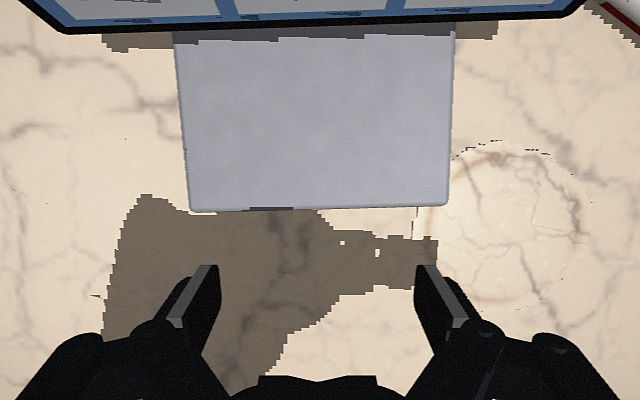

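View pics/s12.png

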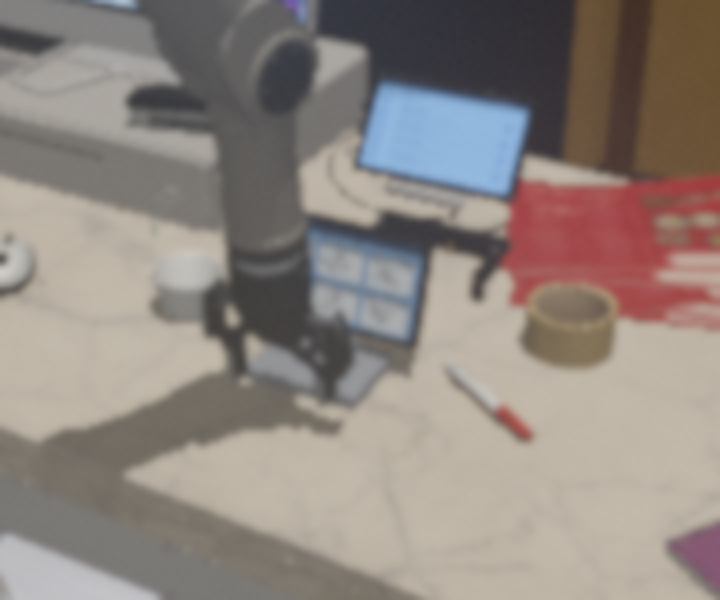

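Emit:
{"fn": "arm_command", "kwargs": {
  "plan": [
    [5, 0, -3, 0, 0, 0],
    [5, 0, -3, 0, 0, 0],
    [3, 0, -1, 0, 0, 0],
    [1, 0, 0, 0, 0, 0],
    [-0.3, 0, -8, 0, 0.01, 0],
    [-0.3, 0, -8, 0, 0.01, 0],
    [-0.3, 0, -8, 0, 0.01, 0],
    [-0.3, 0, -8, 0, 0.01, 0],
    [-0.3, 0, -8, 0, 0.01, 0],
    [-0.3, 0, -8, 0, 0.01, 0]
  ]
}}

```text
t: 16.23
eef_pos: [0.4533, -0.1162, -0.0066]
ee_rot: [-3.06, 1.402, 0.084]
contact_force: [-12.4, -0.3, 10.7]
grip_width: 0.998
```

```bash
python3 st.py .58 -.1145 -.01;python3 foot.py w13
```

```text
t 16.2333 p [ 0.4533 -0.1162 -0.0066] F [-12.36  -0.27  10.74] w 0.998
[[0.168, 0.004, -0.986], [0.014, -1.0, -0.001], [-0.986, -0.014, -0.168]]
shift tool mm [  24.6   -1.2 -124.4]
rot tool [-0.022 -0.169  0.012]
46748
front slope [0.0275 0.4532] front@-.115 0.45 [0.4408 0.453  0.4525 0.4519 0.4512 0.4507 0.4502 0.4497 0.4489]
[[0.4983, -0.1723, -0.0552], [0.5083, -0.1718, -0.0548], [0.5183, -0.1713, -0.0547], [0.5283, -0.1712, -0.1343]]
mid y slope [-1.1664  0.4755] mid -0.1232
```

View pics/w13.png

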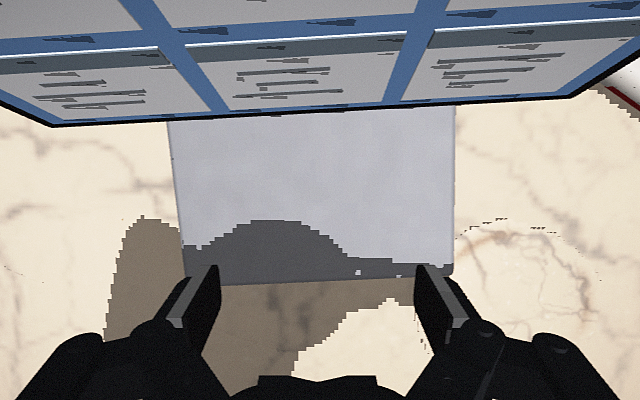

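Emit:
{"fn": "arm_command", "kwargs": {
  "plan": [
    [-6, 0, 0, 0, 0, 0],
    [-3, 0, 6, 0, 0, 0],
    [0, 0, 10, 0, 0, 0],
    [0, 0, 8, 0, 0, 0.01],
    [0, 0, 2, 0, -0.03, 0],
    [0, 0, 0, 0, -0.03, 0],
    [4, 0, 0, 0, 0, 0],
    [2, 0, 0, 0, 0, 0],
    [0, 0, 0, 0, 0, 0],
    [0, 0, 0, 0, 0, 0]
  ]
}}

```text
t: 17.12
eef_pos: [0.4251, -0.116, -0.0074]
ee_rot: [-3.135, 1.456, 0.009]
contact_force: [0.1, 0.0, 0.7]
grip_width: 0.996
```

```bash
cat >> st.py <<'E'
p=s['eef_pos']
print('tips L/R front,rear (x,z mm):',[((p+M@np.array([-.021,sy*.05,z/1000]))[[0,2]]*1000).round(1).tolist() for sy in (-1,1) for z in (-11,11)])
E
python3 st.py .43 -.1145 -.0145 .01;python3 foot.py w14
```

```text
t 17.1167 p [ 0.4251 -0.116  -0.0074] F [0.14 0.01 0.71] w 0.996
[[0.115, 0.002, -0.993], [0.001, -1.0, -0.002], [-0.993, -0.001, -0.115]]
shift tool mm [ 7.7 -1.5 -4. ]
rot tool [-0.008 -0.115  0.   ]
tips L/R front,rear (x,z mm): [[433.5, 14.8], [411.7, 12.3], [433.7, 14.7], [411.9, 12.2]]
57779
front slope [0.2001 0.4708] front@-.115 0.4478 [0.4148 0.4527 0.4522 0.4515 0.451  0.4505 0.45   0.4492 0.4487]
[[0.4701, -0.1739, -0.0569], [0.4801, -0.1732, -0.0562], [0.4901, -0.1725, -0.0558], [0.5001, -0.1721, -0.0551], [0.5101, -0.1716, -0.0546]]
mid y slope [ 0.0573 -0.1423] mid -0.1142
```

View pics/w14.png

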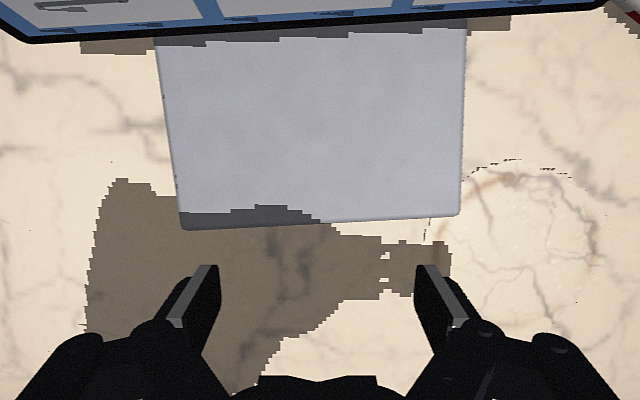

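Emit:
{"fn": "arm_command", "kwargs": {
  "plan": [
    [4, 0, -1, 0, 0, 0],
    [3, 0, -1, 0, 0, 0],
    [1, 0, 0, 0, 0, 0],
    [0.8, 0, -7, 0, 0, 0],
    [0.5, 0, -8, 0, 0.005, 0],
    [0, 0, -8, 0, 0.008, 0],
    [0, 0, -8, 0, 0.008, 0],
    [0, 0, -8, 0, 0.008, 0],
    [0, 0, -8, 0, 0.008, 0],
    [0, 0, -8, 0, 0.008, 0]
  ]
}}

```text
t: 18.0
eef_pos: [0.4493, -0.1132, -0.0205]
ee_rot: [-3.031, 1.482, 0.111]
contact_force: [-13.4, -1.2, 9.8]
grip_width: 1.002
```

```bash
python3 st.py .43 -.1145 -.0145 .01;python3 foot.py w15
```

```text
t 18.0 p [ 0.4493 -0.1132 -0.0205] F [-13.43  -1.18   9.83] w 1.002
[[0.088, 0.001, -0.996], [0.01, -1.0, 0.0], [-0.996, -0.01, -0.088]]
shift tool mm [-7.7  1.3 18.7]
rot tool [-0.01  -0.088  0.009]
tips L/R front,rear (x,z mm): [[458.4, 1.8], [436.5, -0.1], [458.5, 0.9], [436.6, -1.1]]
64859
front slope [0.1487 0.4753] front@-.115 0.4582 [0.4375 0.4602 0.4601 0.46   0.4599 0.46   0.4599 0.4598 0.4603]
[[0.4943, -0.1727, -0.056], [0.5043, -0.1726, -0.056], [0.5143, -0.1727, -0.056], [0.5243, -0.1727, -0.056], [0.5343, -0.1726, -0.056]]
mid y slope [ 0.0009 -0.1148] mid -0.1143
```

View pics/w15.png

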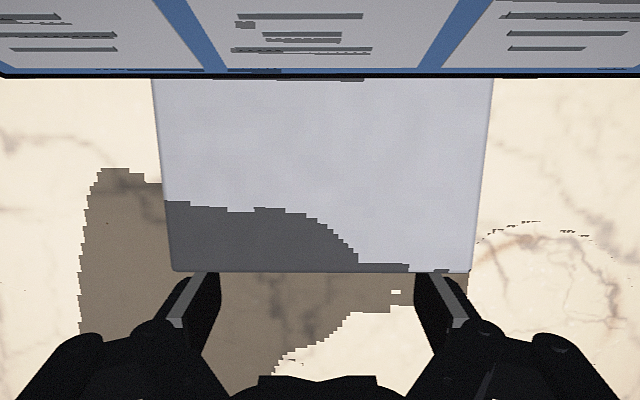

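Emit:
{"fn": "arm_command", "kwargs": {
  "plan": [
    [-5, 0, 2, 0, 0, 0],
    [-1, 0, 0, 0, 0.02, 0],
    [-0.5, 0, -8, 0, 0.01, 0],
    [-1, 0, -8, 0, 0.01, 0],
    [-1.2, 0, -8, 0, 0.01, 0],
    [-1.2, 0, -8, 0, 0.01, 0],
    [-1.2, 0, -8, 0, 0.01, 0],
    [-1.2, 0, -8, 0, 0.01, 0],
    [-1.2, 0, -8, 0, 0.01, 0],
    [-1.2, 0, -8, 0, 0.01, 0]
  ]
}}

```text
t: 18.88
eef_pos: [0.4992, -0.1118, -0.0041]
ee_rot: [-3.045, 1.406, 0.094]
contact_force: [-5.2, 0.5, -1.0]
grip_width: 1.002
```

```bash
python3 st.py .43 -.1145 -.0145 .01;python3 foot.py w16
```

```text
t 18.8833 p [ 0.4992 -0.1118 -0.0041] F [-5.2   0.46 -0.97] w 1.002
[[0.163, -0.001, -0.987], [0.015, -1.0, 0.004], [-0.986, -0.016, -0.163]]
shift tool mm [-1.1  3.  70. ]
rot tool [-0.013 -0.164  0.015]
tips L/R front,rear (x,z mm): [[506.7, 19.2], [485.0, 15.6], [506.6, 17.6], [484.9, 14.1]]
47503
front slope [0.2043 0.5355] front@-.115 0.512 [0.5067 0.4879 0.5127 0.5141 0.5155 0.5158 0.5157 0.5148 0.5153]
[[0.5442, -0.1716, -0.0545], [0.5542, -0.1715, -0.0548], [0.5642, -0.1716, -0.0547], [0.5742, -0.1715, -0.0548]]
mid y slope [-0.0031 -0.1114] mid -0.1131
```

Emit:
{"fn": "arm_command", "kwargs": {
  "plan": [
    [0, 0, 8, 0, 0, 0],
    [3, 0, 2, 0, -0.02, 0],
    [5, 0, 0, 0, -0.02, 0],
    [3, 0, 0, 0, 0, 0],
    [1, 0, 0, 0, 0, 0],
    [0.3, 0, -8, 0, 0.005, 0],
    [0, 0, -8, 0, 0.005, 0],
    [-0.2, 0, -8, 0, 0.005, 0],
    [-0.2, 0, -8, 0, 0.005, 0],
    [-0.2, 0, -8, 0, 0.005, 0]
  ]
}}

```text
t: 19.77
eef_pos: [0.5213, -0.113, -0.008]
ee_rot: [-3.024, 1.453, 0.113]
contact_force: [-10.6, -0.1, 7.9]
grip_width: 1.001
```

```bash
python3 st.py .43 -.1145 -.0145 .01;python3 foot.py w17
```

```text
t 19.7667 p [ 0.5213 -0.113  -0.008 ] F [-10.61  -0.09   7.87] w 1.001
[[0.117, -0.004, -0.993], [0.013, -1.0, 0.006], [-0.993, -0.014, -0.117]]
shift tool mm [-4.3  2.  91.4]
rot tool [-0.015 -0.117  0.013]
tips L/R front,rear (x,z mm): [[530.0, 14.8], [508.1, 12.2], [529.5, 13.4], [507.7, 10.8]]
51048
front slope [0.0951 0.537 ] front@-.115 0.5261 [0.51   0.5287 0.5282 0.528  0.5278 0.5273 0.5271 0.5268 0.5264]
[[0.5663, -0.1709, -0.0543], [0.5763, -0.1708, -0.0539], [0.5863, -0.1704, -0.0535], [0.5963, -0.1702, -0.0534]]
mid y slope [ 0.0265 -0.1276] mid -0.1122
```

View pics/w17.png

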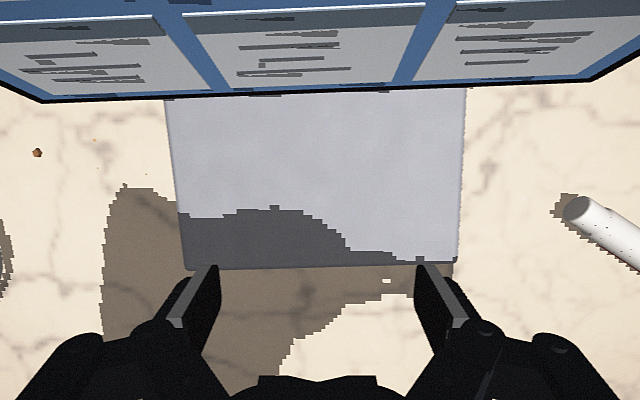

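Emit:
{"fn": "arm_command", "kwargs": {
  "plan": [
    [0, 0, 6, 0, 0, 0],
    [4, 0, 1, 0, 0, 0],
    [4, 0, 0, 0, 0, 0],
    [1, 0, 0, 0, 0, -0.01],
    [-0.2, 0, -8, 0, 0.008, 0],
    [-0.5, 0, -8, 0, 0.008, 0],
    [-0.6, 0, -8, 0, 0.008, 0],
    [-0.6, 0, -8, 0, 0.008, 0],
    [-0.6, 0, -8, 0, 0.008, 0],
    [-0.6, 0, -8, 0, 0.008, 0]
  ]
}}

```text
t: 20.65
eef_pos: [0.5391, -0.1116, -0.0143]
ee_rot: [-2.892, 1.456, 0.246]
contact_force: [-12.7, -0.1, 9.3]
grip_width: 1.003
```

```bash
python3 st.py .43 -.1145 -.0145 .01;python3 foot.py w18
```

```text
t 20.65 p [ 0.5391 -0.1116 -0.0143] F [-12.71  -0.09   9.29] w 1.003
[[0.111, -0.002, -0.994], [0.028, -1.0, 0.005], [-0.993, -0.028, -0.111]]
shift tool mm [-11.9   3.1 108.4]
rot tool [-0.013 -0.111  0.027]
tips L/R front,rear (x,z mm): [[547.7, 9.2], [525.9, 6.8], [547.6, 6.4], [525.7, 4.0]]
58424
front slope [0.1683 0.5659] front@-.115 0.5465 [0.5404 0.527  0.5492 0.5491 0.5489 0.5491 0.5493 0.5491 0.549 ]
[[0.5841, -0.1703, -0.0535], [0.5941, -0.1704, -0.0537], [0.6041, -0.1704, -0.0536], [0.6141, -0.1703, -0.0537]]
mid y slope [-0.0044 -0.1094] mid -0.112
```

Emit:
{"fn": "arm_command", "kwargs": {
  "plan": [
    [-0.8, 0, -8, 0, 0.008, 0.005],
    [-1, 0, -8, 0, 0.008, 0.005],
    [-1, 0, -8, 0, 0.008, 0.005],
    [-1, 0, -8, 0, 0.008, 0.005],
    [-1, 0, -8, 0, 0.008, 0],
    [-1, 0, -8, 0, 0.008, 0],
    [-1, 0, -8, 0, 0.008, 0],
    [-0.8, 0, -8, 0, 0.006, 0],
    [-0.8, 0, -8, 0, 0.006, 0],
    [-0.8, 0, -8, 0, 0.006, 0]
  ]
}}

```text
t: 21.53
eef_pos: [0.5677, -0.1115, -0.0147]
ee_rot: [-2.939, 1.492, 0.191]
contact_force: [-12.7, 0.9, 10.6]
grip_width: 0.998
```

```bash
python3 st.py .43 -.1145 -.0145 .01;python3 foot.py w19
```

```text
t 21.5333 p [ 0.5677 -0.1115 -0.0147] F [-12.69   0.95  10.62] w 0.998
[[0.077, -0.011, -0.997], [0.015, -1.0, 0.012], [-0.997, -0.016, -0.077]]
shift tool mm [-10.9   4.5 137.2]
rot tool [-0.021 -0.077  0.015]
tips L/R front,rear (x,z mm): [[577.6, 7.8], [555.6, 6.1], [576.5, 6.3], [554.6, 4.6]]
59059
front slope [0.1597 0.5946] front@-.115 0.5763 [0.5724 0.5562 0.5785 0.5785 0.5785 0.5783 0.5791 0.579  0.579 ]
[[0.6127, -0.1703, -0.0536], [0.6227, -0.1704, -0.0536], [0.6327, -0.1706, -0.0538], [0.6427, -0.1706, -0.054]]
mid y slope [-0.0141 -0.1032] mid -0.1121
```

View pics/w19.png

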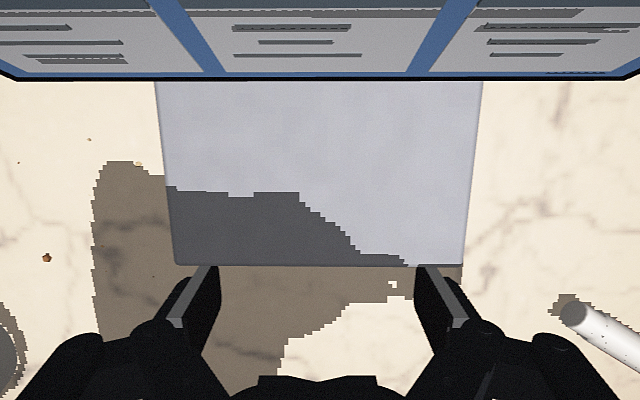

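Emit:
{"fn": "arm_command", "kwargs": {
  "plan": [
    [-1, 0, -9, -0.003, 0.014, 0.003],
    [-1, 0, -9, -0.003, 0.014, 0.003],
    [-1, 0, -9, -0.003, 0.014, 0.003],
    [-1, 0, -9, -0.003, 0.014, 0.003],
    [-1, 0, -9, -0.003, 0.014, 0],
    [-1, 0, -9, -0.003, 0.014, 0],
    [-1, 0, -9, -0.003, 0.014, 0],
    [-0.8, 0, -9, 0, 0.014, 0],
    [-0.8, 0, -9, 0, 0.014, 0],
    [-0.8, 0, -9, 0, 0.014, 0]
  ]
}}

```text
t: 22.42
eef_pos: [0.6144, -0.1122, -0.0154]
ee_rot: [-3.078, 1.444, 0.066]
contact_force: [-9.6, -0.5, 5.4]
grip_width: 0.999
```

```bash
python3 st.py .43 -.1145 -.0145 .01;python3 foot.py w20
```

```text
t 22.4167 p [ 0.6144 -0.1122 -0.0154] F [-9.58 -0.46  5.43] w 0.999
[[0.126, 0.003, -0.992], [0.008, -1.0, -0.002], [-0.992, -0.008, -0.126]]
shift tool mm [-24.1   1.7 182.8]
rot tool [-0.007 -0.126  0.008]
tips L/R front,rear (x,z mm): [[622.5, 7.2], [600.7, 4.5], [622.9, 6.4], [601.0, 3.7]]
61619
front slope [0.1403 0.6379] front@-.115 0.6218 [0.6198 0.6019 0.624  0.6238 0.6239 0.6243 0.6241 0.624  0.6241]
[[0.6594, -0.1702, -0.0534], [0.6694, -0.1701, -0.0534], [0.6794, -0.17, -0.0531], [0.6894, -0.1963, -0.0373]]
mid y slope [-0.1477 -0.0134] mid -0.113
```

Emit:
{"fn": "arm_command", "kwargs": {
  "plan": [
    [-0.8, 0, -9, -0.002, 0.012, 0.003],
    [-0.8, 0, -9, -0.002, 0.012, 0.003],
    [-0.8, 0, -9, 0, 0.012, 0],
    [-0.8, 0, -9, 0, 0.012, 0],
    [-0.8, 0, -9, 0, 0.012, 0],
    [-0.8, 0, -8, 0, 0.012, 0],
    [-0.8, 0, -8, 0, 0.012, 0],
    [-0.8, 0, -7, 0, 0.012, 0],
    [-0.8, 0, -6, 0, 0.01, 0],
    [0, 0, 0, 0, 0, 0]
  ]
}}

```text
t: 23.3
eef_pos: [0.649, -0.1126, -0.0163]
ee_rot: [-3.097, 1.423, 0.046]
contact_force: [0.2, -0.3, 0.5]
grip_width: 1.001
```

```bash
python3 st.py .43 -.1145 -.0145 .01;python3 foot.py w21
python3 - <<'E'
from h import *
im,d=read_camera('top'); s=im[120:260,270:430]; save('t21',cv2.resize(s,None,fx=5,fy=4.2,interpolation=cv2.INTER_CUBIC))
E
```

```text
t 23.3 p [ 0.649  -0.1126 -0.0163] F [ 0.23 -0.25  0.54] w 1.001
[[0.147, 0.002, -0.989], [0.007, -1.0, -0.001], [-0.989, -0.007, -0.147]]
shift tool mm [-34.1   1.4 216.4]
rot tool [-0.008 -0.148  0.006]
tips L/R front,rear (x,z mm): [[656.7, 6.4], [634.9, 3.2], [656.9, 5.7], [635.1, 2.5]]
70773
front slope [0.2403 0.6826] front@-.115 0.655 [0.6367 0.6388 0.6585 0.6586 0.6585 0.6583 0.6584 0.6583 0.6582]
[[0.694, -0.1963, -0.0376], [0.704, -0.1945, -0.0377], [0.714, -0.1901, -0.0377], [0.724, -0.1884, -0.0377]]
mid y slope [ 0.1387 -0.2134] mid -0.115
```

View pics/w21.png

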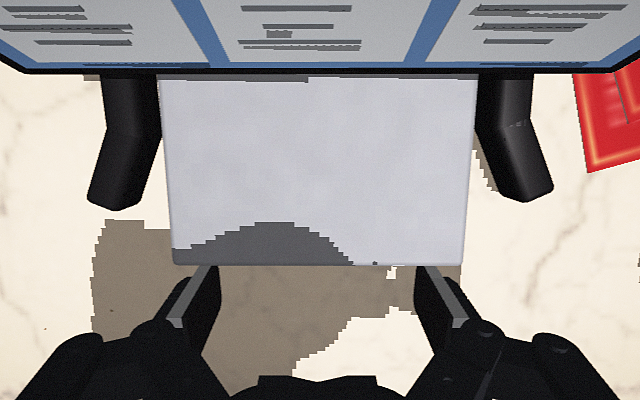

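View pics/t21.png

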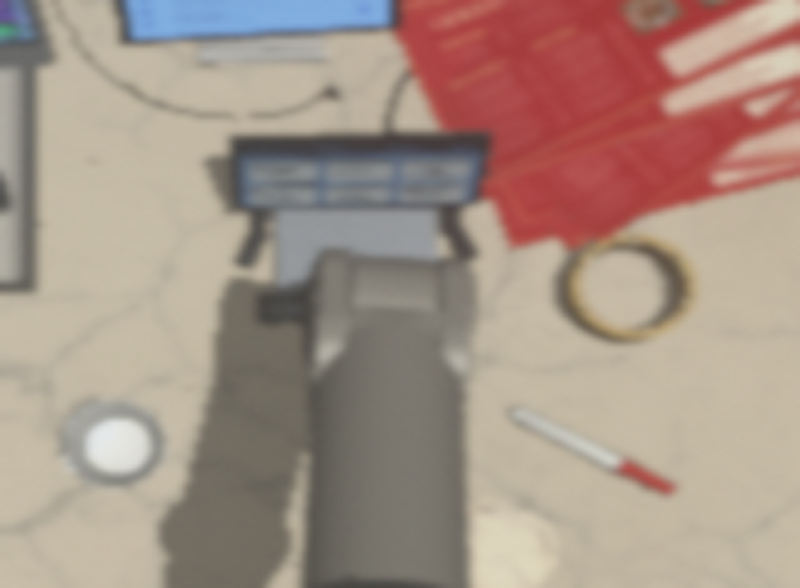

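Emit:
{"fn": "arm_command", "kwargs": {
  "plan": [
    [-1.5, 0, -5, 0, 0.005, 0],
    [-1, 0, -8, 0, 0.01, 0],
    [-0.8, 0, -8, 0, 0.01, 0],
    [-0.8, 0, -8, 0, 0.01, 0],
    [-0.8, 0, -8, 0, 0.01, 0],
    [-0.8, 0, -8, 0, 0.01, 0],
    [-0.8, 0, -8, 0, 0.01, 0],
    [-0.8, 0, -7, 0, 0.01, 0],
    [-0.8, 0, -7, 0, 0.01, 0],
    [-0.8, 0, -7, 0, 0.01, 0]
  ]
}}

```text
t: 24.23
eef_pos: [0.6711, -0.1133, -0.0165]
ee_rot: [-3.067, 1.439, 0.081]
contact_force: [-17.8, 0.3, 7.5]
grip_width: 1.001
```

```bash
python3 st.py .43 -.1145 -.0145 .01;python3 foot.py w22
```

```text
t 24.2333 p [ 0.6711 -0.1133 -0.0165] F [-17.79   0.29   7.52] w 1.001
[[0.131, 0.007, -0.991], [0.011, -1.0, -0.006], [-0.991, -0.01, -0.131]]
shift tool mm [-33.6  -0.6 238.8]
rot tool [-0.003 -0.131  0.01 ]
tips L/R front,rear (x,z mm): [[678.9, 6.2], [657.1, 3.3], [679.7, 5.2], [657.9, 2.4]]
75022
front slope [0.1382 0.6945] front@-.115 0.6786 [0.6584 0.6808 0.6807 0.6806 0.6804 0.6803 0.6802 0.6801 0.6799]
[[0.7161, -0.1894, -0.0377], [0.7261, -0.1885, -0.0376], [0.7361, -0.1881, -0.0377], [0.7461, -0.188, -0.0378]]
mid y slope [ 0.0199 -0.1276] mid -0.1131
```

View pics/w22.png

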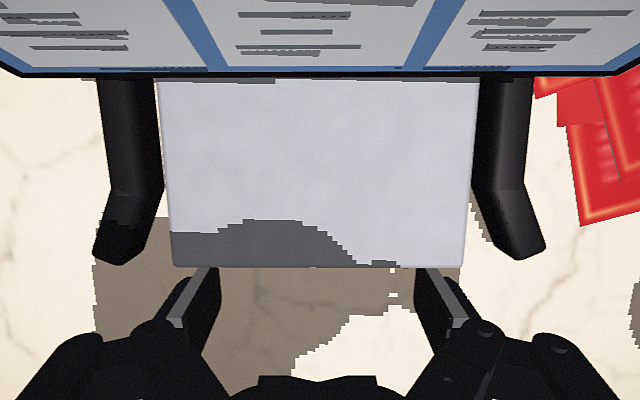

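Emit:
{"fn": "arm_command", "kwargs": {
  "plan": [
    [-1, 0, -8, 0, 0.012, 0],
    [-1, 0, -8, 0, 0.012, 0],
    [-1, 0, -9, 0, 0.012, 0],
    [-1, 0, -9, 0, 0.012, 0],
    [-1, 0, -9, 0, 0.012, 0],
    [-1, 0, -9, 0, 0.012, 0],
    [-1, 0, -9, 0, 0.012, 0],
    [-1, 0, -9, 0, 0.012, 0],
    [-1, 0, -9, 0, 0.012, 0],
    [-1, 0, -9, 0, 0.012, 0]
  ]
}}

```text
t: 25.12
eef_pos: [0.6693, -0.1134, -0.0162]
ee_rot: [-2.867, 1.509, 0.285]
contact_force: [-21.9, 0.6, 12.0]
grip_width: 1.002
```

```bash
python3 st.py .43 -.1145 -.0145 .01;python3 foot.py w23
```

```text
t 25.1167 p [ 0.6693 -0.1134 -0.0162] F [-21.85   0.63  11.96] w 1.002
[[0.059, 0.011, -0.998], [0.017, -1.0, -0.01], [-0.998, -0.017, -0.059]]
shift tool mm [-15.9  -1.6 238.8]
rot tool [ 0.001 -0.059  0.017]
tips L/R front,rear (x,z mm): [[678.5, 6.2], [656.6, 4.9], [679.6, 4.6], [657.7, 3.3]]
74946
front slope [0.1347 0.6945] front@-.115 0.6791 [0.6593 0.6811 0.6812 0.6809 0.6808 0.6807 0.6803 0.6805 0.6805]
[[0.7143, -0.1901, -0.0377], [0.7243, -0.1886, -0.0377], [0.7343, -0.1882, -0.0378], [0.7443, -0.188, -0.0377]]
mid y slope [ 0.0336 -0.1377] mid -0.1132
```

Emit:
{"fn": "arm_command", "kwargs": {
  "plan": [
    [-1, 0, 3, 0, 0, 0],
    [-1, 0, 8, 0, 0, 0],
    [-1, 0, 10, 0, 0, 0],
    [-2, 0, 12, 0, 0, 0],
    [-3, 0, 12, 0, 0, 0],
    [-4, 0, 12, 0, 0, 0],
    [-10, 0, 10, 0, 0, 0],
    [-14, 0, 6, 0, 0, 0],
    [-10, 0, 2, 0, 0, 0],
    [0, 0, 0, 0, 0, 0]
  ]
}}

```text
t: 26.0
eef_pos: [0.6238, -0.1147, 0.0421]
ee_rot: [-3.058, 1.436, 0.097]
contact_force: [0.0, -0.1, 0.5]
grip_width: 1.0
```

```bash
python3 st.py
python3 - <<'E'
from h import *
im,d=read_camera('wrist'); save('w24',im)
s=bot.read_state(); c=get_calibration('wrist'); im,d=read_camera('wrist'); W=cloud(c,d)
m=(W[...,2]>.010)&(W[...,2]<.022)&(W[...,0]>.66)&(W[...,0]<.77)&(abs(W[...,1]+.112)<.064)
q=W[m]; F=[]
for a in np.arange(-.165,-.065,.01):
    z=q[(q[:,1]>a)&(q[:,1]<a+.01)]
    if len(z)>20: F.append((a+.005,np.percentile(z[:,0],1),np.median(z[:,2])))
F=np.array(F); print(F.round(4).tolist(), np.polyfit(F[:,0],F[:,1],1).round(4))
for x in (.69,.70,.71,.72):
    r=W[(abs(W[...,0]-x)<.003)&(W[...,2]>.011)&(W[...,2]<.03)&(abs(W[...,1]+.112)<.1)]
    y=np.sort(r[:,1]); g=np.where(np.diff(y)>.0015)[0]; print(x,y[0].round(4),[(y[i].round(4),y[i+1].round(4)) for i in g],y[-1].round(4))
im,d=read_camera('scene'); s=im[110:260,270:450]; save('s24',cv2.resize(s,None,fx=4,fy=4,interpolation=cv2.INTER_CUBIC))
im,d=read_camera('top'); save('t24',cv2.resize(im[120:260,270:430],None,fx=5,fy=4.2,interpolation=cv2.INTER_CUBIC))
ct=get_calibration('top')
for n,z in [('toe',.016),('heel',0),('cradle',0),('marker',0),('dip_cup',0),('tape_roll',0)]: print(n,[(round(x['score'],2),onz(ct,x['point'],z).round(4)[:2]) for x in nets.mark_of(n,'top')[:2]])
E
```

```text
t 26.0 p [ 0.6238 -0.1147  0.0421] F [ 0.02 -0.09  0.51] w 1.0
[[0.133, 0.014, -0.991], [0.013, -1.0, -0.013], [-0.991, -0.011, -0.134]]
tips L/R front,rear (x,z mm): [[631.2, 65.0], [609.4, 62.0], [632.6, 63.8], [610.8, 60.9]]
[[-0.16, 0.6803, 0.0147], [-0.15, 0.6801, 0.0147], [-0.14, 0.68, 0.0147], [-0.13, 0.6798, 0.0147], [-0.12, 0.6797, 0.0147], [-0.11, 0.6795, 0.0147], [-0.1, 0.6794, 0.0147], [-0.09, 0.6792, 0.0147], [-0.08, 0.6791, 0.0148], [-0.07, 0.6789, 0.0148]] [-0.0148  0.6779]
0.69 -0.2013 [(np.float64(-0.1854), np.float64(-0.173)), (np.float64(-0.0528), np.float64(-0.0409))] -0.0242
0.7 -0.1985 [(np.float64(-0.1811), np.float64(-0.1728)), (np.float64(-0.0528), np.float64(-0.045))] -0.028
0.71 -0.1936 [(np.float64(-0.1762), np.float64(-0.1725)), (np.float64(-0.0529), np.float64(-0.0478))] -0.0327
0.72 -0.1898 [(np.float64(-0.1757), np.float64(-0.1724)), (np.float64(-0.0532), np.float64(-0.0479))] -0.034
toe [(0.74, array([ 0.5875, -0.5561])), (0.63, array([ 0.6664, -0.1098]))]
heel [(0.82, array([ 0.7652, -0.1141]))]
cradle [(0.47, array([ 0.5046, -0.29  ]))]
marker [(0.49, array([ 0.5063, -0.2779]))]
dip_cup [(0.78, array([0.5253, 0.0637]))]
tape_roll [(0.55, array([ 0.6393, -0.3163]))]
```

View pics/w24.png

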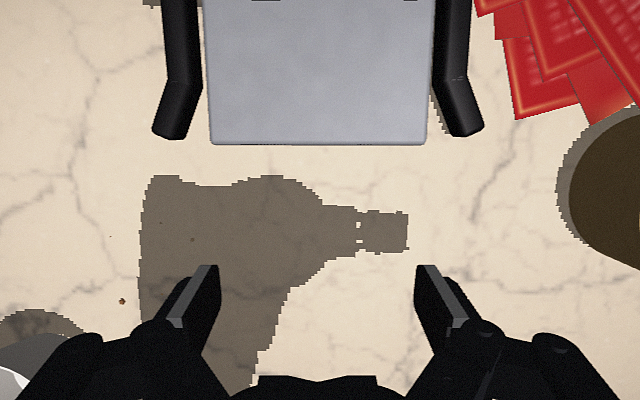

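View pics/s24.png

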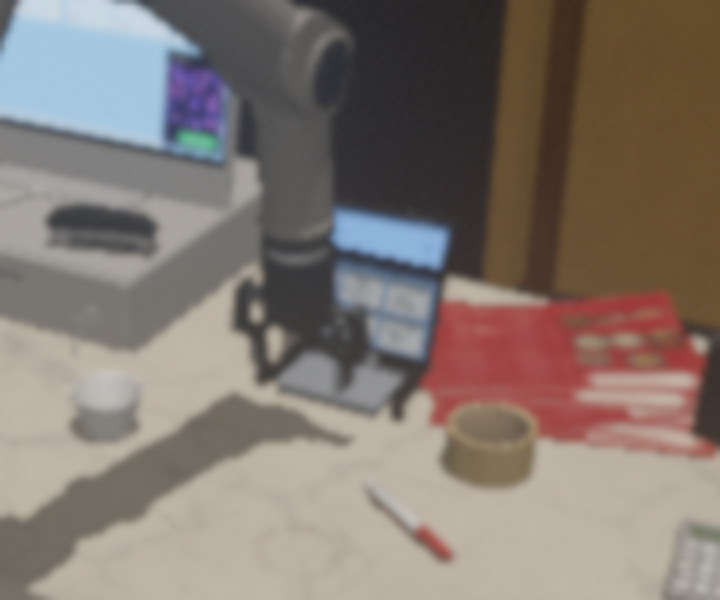

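View pics/t24.png

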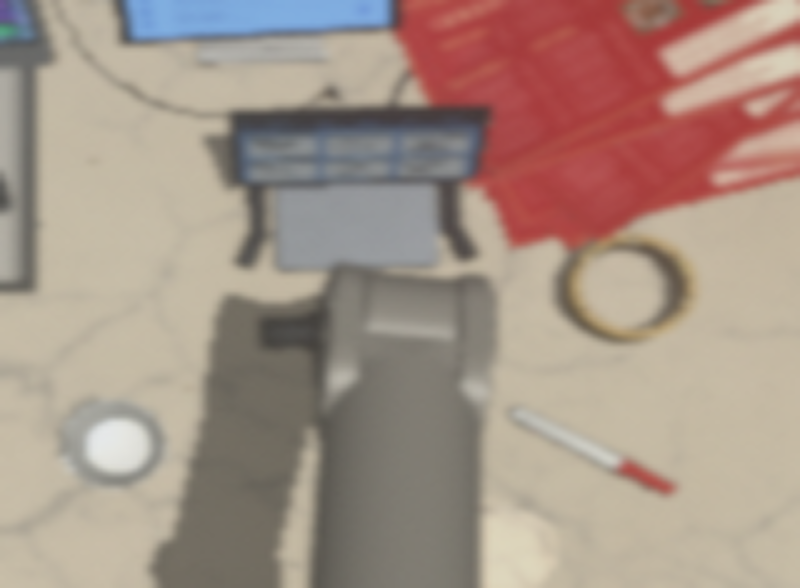

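Run:
```python
from h import *
c=get_calibration('wrist'); im,d=read_camera('wrist'); W=cloud(c,d)
for lo,hi in ((-.205,-.182),(-.043,-.022),(-.165,-.06)):
    q=W[(W[...,1]>lo)&(W[...,1]<hi)&(W[...,2]>.010)&(W[...,2]<.026)&(W[...,0]>.66)&(W[...,0]<.76)]; print(np.percentile(q[:,0],[.2,1,3]).round(4))
r=W[(W[...,0]>.66)&(abs(W[...,1]+.112)<.05)&(W[...,2]>.03)]; print('screen pts',len(r))
print(bot.read_state()['contact_force'].round(2), bot.read_state()['t'])
```

```text
[0.6845 0.6855 0.6868]
[0.6807 0.6817 0.6832]
[0.6787 0.6794 0.6809]
screen pts 1003
[-0.16  0.28 -0.97] 26.55
```

```bash
python3 -c "
from h import *
print(bot.hand_in())"
```

```text
the job is handed in; nothing more can be done
None
```

I stood the tablet up by pushing on its upturned foot, pushed it along the counter into the cradle until it stopped, backed the gripper off and handed in at about 26.6 s. No verdict was reported, so success is my own reading of the checks below.

**Last checks**
- **Home against the bar:** the foot's front edge is at x ≈ 0.680 m, where I expected it when home. A second push reaching 22 N did not move it further. I did not see the heel directly. Comparing the foot's front with the rail ends puts the heel about 2 mm from the bar (limit 7 mm).
- **Centred and square:** the foot is about 1 mm off the centre line between the rails (limit 9 mm). Its yaw is about 0.015 rad, against a cradle yaw estimated at 0 to 0.025 rad (limit 0.09 rad).
- **Upright:** the foot lies level, its upper side about 15 mm above the counter.
- **Robot:** the gripper is clear and its contact force is about zero.
- **Other things:** the dip cup, marker and tape roll read within 7 mm of where they started. I did not measure the rest again, but the arm did not work near them.

**What disagreed or went wrong**
- The open fingertips sat about 21 mm behind the TCP, where the description implies about 2 mm.
- The first forward pushes pressed the fingers down and jammed, up to 57 N vertical at the wrist and probably on the foot. Once a fingertip climbed onto the foot's edge. I backed off and pushed with a slight upward bias from then on.
- The networks' point marks were unreliable. In the last top picture the cradle mark and the best-scoring toe mark were wrong, so I relied on the depth measurements.

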